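# Pry up the tail end of a bench lathe and slip a packing strip under its foot

### The arm

A 7-joint arm with a two-finger parallel gripper is mounted at the origin on the work surface. World frame = base frame: x ahead of the robot, y to its left, z up, the work surface at z = 0. Lengths are in m, angles in rad, forces in N, time in s.
With the tool pointing down it reaches from about 0.4 to 0.85 m from the base axis. Payload 4.5 kg.
Tool frame: the origin (TCP) lies on the centre line of the jaws, within the pads' length; the fingertips stand 11 mm ahead of it and the grasp point (between the pads) lies 8 mm behind it; z points along the fingers, y is the line along which they close (so a half turn about z gives the same grasp; the last joint's range is limited). The gripper opens to 88 mm and grips with 3 to 60 N. Pads are 18 mm wide; open, the fingers measure 123 mm over their backs; the gripper's body (75 mm by 187 mm) begins 45 mm behind the grasp point.
Start: joints at [-1.197, 0.689, -0.195, 1.565, 0.157, 0.902, -0.215], TCP at [0.208, 0.589, 0.25] pointing down, gripper open.
Joint ranges: [-3.01, 3.01], [-0.46, 2.08], [-1.47, 1.51], [0.13, 2.56], [-1, 4.14], [0.04, 2.09], [-2.66, 2.66]. Speed limits (rad/s): [2.57, 2.57, 3.14, 3.14, 3.14, 3.14, 3.14].

### API

Orientations are given as a unit quaternion [x, y, z, w].
In Python, from plant import * gives the robot as it stands. The module is installed in compiled form; this text tells all that it offers.
- The arm moves only by the tool send_rows, never from a script. Its argument "motion" is a list of rows, each an object of numbers: "x", "y", "z": the shift along the tool's x, y, z in cm; "rx", "ry", "rz": the turn, a rotation vector about the tool's x, y, z in rad; "jaw": the finger opening in cm, from 0 to 8.81. In form: [{"x": .., "y": .., "z": .., "rx": .., "ry": .., "rz": .., "jaw": ..}, ...]. A call has exactly 5 rows; each row shifts and turns the commanded pose from where the row before left it, along the tool's axes as they then stand; what a row does not reach is not made up. A row lasts 1/10 s, in which the tool goes at most 50 mm and 8.59 degrees, less where a joint would pass 70% of its speed; a pose out of reach is approached as far as the arm can. A call is refused whole if a number of a shift passes 5 or a number of a turn 0.15, either way. A call with a gripper value outside its range is refused whole. The fingers move at their own pace and stop on an object; "grip_force" is the grip in N (left out, the last holds). Time passes only in rows, so rows that do not move let the fingers close, or fill a call up. It gives the time, the measured TCP pose, the force, the opening and the grip force at its end, in the units of the state.
- get_state(): the state, without advancing time (a new reading comes with each control period).
- snapshot(name): name is "scene" or "top" or "wrist"; returns a dict with "img" (420x560x3 uint8, red, green, blue), "vertical_fov" (degrees; the focal length in pixels is half the picture's height over the tangent of half this angle, whatever the lens; pixels are square), "cx", "cy" (the principal point, pixels), "extrinsics" (4x4, takes a point from camera to world coordinates). Camera axes: x right, y up, looking along -z (the intrinsics and any distortion apply to the point x, -y, -z); pixel columns grow to the right and rows downward; lengths in m; the calibration is good to about 2 mm. A picture is of the moment at which its call begins. There is no depth.
- finish_job(): hands the job in; it is judged then, once.
The state is a dict: "clock": time; "q": joint angles; "qd": joint speeds; "joint_torque": joint torques, N m; "tool_pos": TCP position; "eef_rot": TCP orientation; "contact_force": force on the tool from outside, world axes, zero at the start; "moment": the same for the moment, N m; "opening": opening from 0.0 (shut) to 1.0 (fully open); "finger_force": force on a finger pad.
Only numpy, scipy, OpenCV 4.12 (cv2) and the standard library are available. Lean on these libraries where they do the work, as an engineer would, in place of code of your own. Each camera call takes 0.05 s, during which the arm holds its last target. There are 200 camera calls.

### The job

The tail end of the small wood lathe sits low: lever it up with the pry bar that lies ready over the wooden block, trap the bar under the pad of the holdfast so that it keeps the lathe up, and let go of it. Slide the flat wooden packing strip crosswise under the middle of the lathe's tail foot, right through to the far side; then free the bar from the holdfast, ease the lathe down gently until its foot rests on the strip, and leave the bar loose. Lift the lathe only with the bar and never drop or shove it, press the bar only lightly on the bench and do not ram it against the holdfast, and leave the other things on the bench alone.

Things in the scene. Friction and masses are not known exactly. Their poses are not given: they have to be found in the camera images.
- lathe: Green cast-iron bench wood lathe, loose on the bench, about 22 kg, 650 long (its y axis; headstock at -y, tail end at +y), controls to +x. Origin: centre of its underside at bench height. Stands on two headstock feet (y = -260 mm) and one tail foot. Bed: 90 wide in x (faces at x = +-45), underside 36 and top 122 mm above the bench, ends at y = +310. The tailstock (270 high) ends at y = +222.
- tail_foot (a point): Centre of the underside of the tail foot, a dark flat pad 90 (x) x 50 (y) x 14 mm below the bed, 65 mm in from the bed's tail end; axes as the lathe's. On the bench at the start; the bar pressed fully down lifts it about 16 mm, the bar trapped under the holdfast holds it 12 to 15 mm up.
- bed_end (a point): Middle of the lower edge of the bed's tail end, 36 mm up at the start; axes as the lathe's.
- bar: Loose dark steel pry bar, 0.85 kg, along its y axis. Origin: middle of the toe tip's underside. Flat toe (34 wide, 8 thick, 82 long) level at the start on the block, tip 28 mm in under the bed end. From y = 70, z = 9 a straight round shaft 18 thick rises at 0.345 rad to y = 395, z = 125 mm; its end hooks down 32 mm below its axis. Let go, its weight keeps the toe up against the bed.
- bar_grip (a point): Place to hold the bar, on the shaft's axis 45 mm short of the hook (y = 352, z = 110 mm in the bar's frame; same axes). Pressed with 5 to 20 N the bar tips over the block's outer top edge (bar's y = 62, z = 0) by 0.35 rad; the grip sinks about 105 mm till the hook meets the bench, the shaft then level, its axis 32 mm up. Over 25 N there, or a fast landing, dents the bench.
- block: Loose oak fulcrum block 85 (x) x 28 (y) x 28 mm high under the bar's toe, 6 mm from the bed end. Origin: centre of its underside.
- holdfast: Dark steel bench holdfast fixed in a dog hole, on the lathe's +x side of the bar: upright shank 19 thick, 130 high, whose arm reaches over to -x and down to a flat pad. Origin: foot of the shank; the pad lies at x = -110 mm.
- pad (a point): Centre of the flat underside of the holdfast's pad (42 in x, 32 in y), 44 mm above the bench; axes as the holdfast's. The bar starts beside it on its -x side and swings under it sideways, turning about the block by some 0.2 rad: the shaft passes, about 2 mm below the pad, only with the hook down on the bench. Then let up, the bar stays under the pad.
- strip_mid (a point): Centre of the packing strip, a loose flat strip of dark wood 170 (x) x 32 (y) x 10 mm, 30 g, lying flat on the bench (centre 5 mm up).
- strip: The same packing strip; origin: centre of its underside; x along its length.
- bench: The maple bench top; its top face is at z = 0.
- glue: Bystander: white glue bottle 56 across, 150 high. Origin: centre of its underside.
- mallet: Bystander: wooden mallet, head 76 across, handle towards its -y. Origin below its middle.
- cup: Bystander: dark cup of pencils, 72 across, 145 high with the pencils. Origin: centre of its underside.
Mind the look-alikes: they are no part of the job. Of the things that look like the strip, the middle-sized one is meant.

How it is judged:
By the outcome, as a careful person would: the job done as asked, in the order asked, and still so for the second after the job is handed in, with the robot touching nothing.
It also fails if it takes over 72 s, if anything falls off the work surface, if the arm or the gripper's body presses on something with over 40 N, if the wrist force passes 120 N, or if a joint passes its speed limit or range.

## Working session

There is one attempt and no reset: what is moved stays moved. The work goes in short steps, Python scripts to look and compute and a tool call to move; the robot and the scene stay as the last step left them, time stands still between calls to the robot, and variables do not carry over. Pictures are saved under pics/ and viewed, at most 10 in all, crops included, and the job is handed in when it is done.

Besides the shell and the picture viewer there is one more tool, called after ">>>" as a command line: name --argument value ..., lists and objects as JSON in quotes. send_rows: Moves the arm, as the interface text tells. Its arguments: {"type":"object","properties":{"motion":{"type":"array"},"grip_force":{"type":"number"}},"required":["motion"]}

```bash
mkdir -p pics; python3 - <<'E'
from plant import *
import cv2,numpy as np
s=get_state();print(s)
for n in("scene","top"):
    d=snapshot(n);np.savez(f"pics/{n}0.npz",**{k:np.array(v) for k,v in d.items()})
    print(n,{k:v for k,v in d.items() if k!="img"})
    cv2.imwrite(f"pics/{n}0.png",cv2.resize(d["img"][:,:,::-1],(800,600),interpolation=cv2.INTER_CUBIC))
E
```

```text
{'clock': 0.0, 'q': array([-1.19717995,  0.68998614, -0.19450044,  1.56629098,  0.15732932,
        0.90250162, -0.21508709]), 'qd': array([ 0.00042718,  0.00183767, -0.00025448,  0.0004348 , -0.00060281,
        0.00019524, -0.00047854]), 'joint_torque': array([ 1.62984593e-04, -5.27556753e+01, -1.26672562e+00, -1.53428149e+01,
       -5.25827799e-02,  6.35184944e-03,  1.53027263e-04]), 'tool_pos': array([0.20818411, 0.58868708, 0.24892247]), 'eef_rot': array([ 1.69043238e-01,  9.85608229e-01, -8.93386253e-04, -7.24027355e-05]), 'contact_force': array([ 0.44364598, -0.13259847, -0.46964624]), 'moment': array([ 0.03576295,  0.00564277, -0.01421706]), 'finger_force': 0.0, 'opening': 1.0051190614242318}
scene {'vertical_fov': 56.55896942990249, 'cx': 280.4004971627703, 'cy': 207.7184488703532, 'extrinsics': array([[-0.86847289, -0.39226355,  0.30312398,  0.85237507],
       [ 0.49569549, -0.67926184,  0.54119252,  0.57843454],
       [-0.00638954,  0.62026822,  0.78436376,  0.94868732],
       [ 0.        ,  0.        ,  0.        ,  1.        ]])}
top {'vertical_fov': 43.375570152011235, 'cx': 266.8669488790803, 'cy': 203.96745065206082, 'extrinsics': array([[ 0.06419514,  0.97735211, -0.20164779,  0.25893898],
       [-0.99793462,  0.06334447, -0.01067553, -0.00142881],
       [ 0.00233952,  0.20191662,  0.97939992,  1.35715688],
       [ 0.        ,  0.        ,  0.        ,  1.        ]])}
```

View pics/scene0.png

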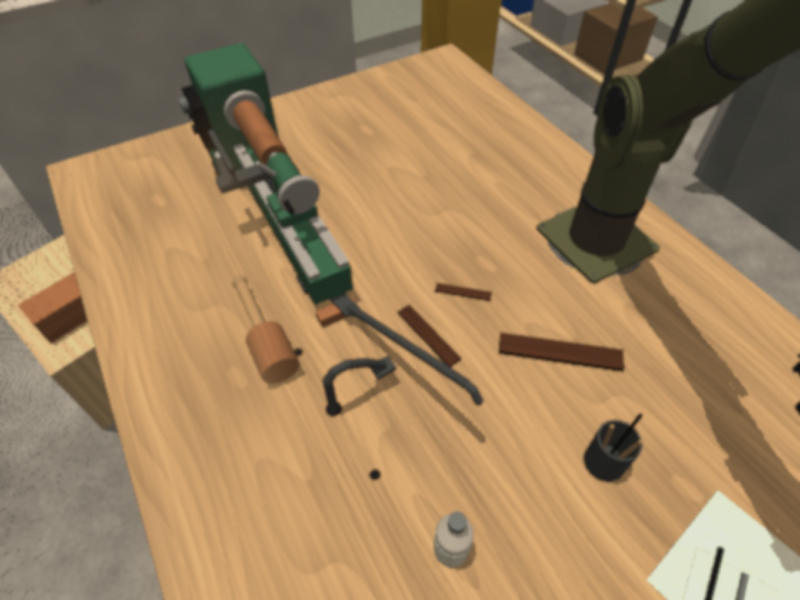

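View pics/top0.png

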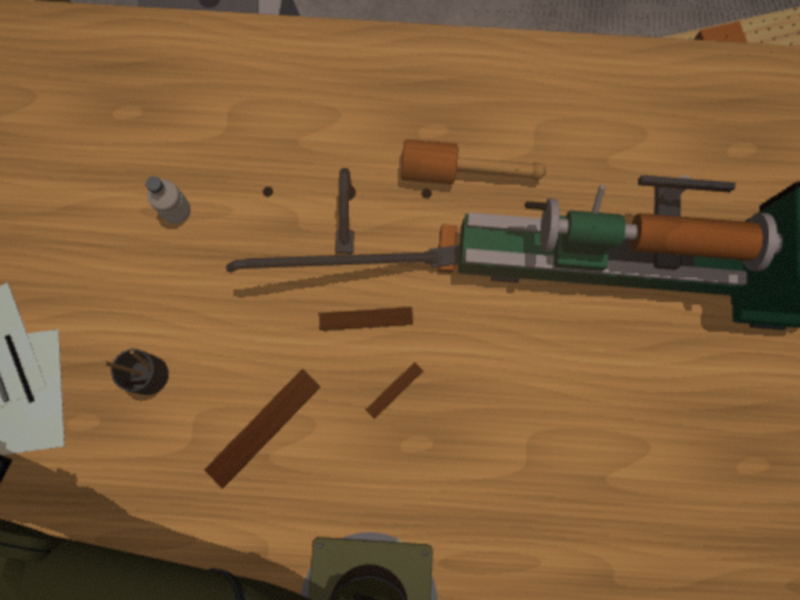

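```bash
cat > h.py <<'E'
import numpy as np,cv2
def K(d):
    return 210/np.tan(np.radians(float(d["vertical_fov"]))/2)
def ray(d,uv):
    u,v=uv;f=K(d);E=np.array(d["extrinsics"])
    r=E[:3,:3]@np.array([(u-d["cx"])/f,-(v-d["cy"])/f,-1]);return E[:3,3],r/np.linalg.norm(r)
def onz(d,uv,z):
    o,r=ray(d,uv);return o+r*(z-o[2])/r[2]
def two(d1,p1,d2,p2):
    o1,a=ray(d1,p1);o2,b=ray(d2,p2)
    t=np.linalg.lstsq(np.c_[a,-b],o2-o1,rcond=None)[0]
    A=o1+a*t[0];B=o2+b*t[1];return (A+B)/2,np.linalg.norm(A-B)
def proj(d,P):
    E=np.array(d["extrinsics"]);c=E[:3,:3].T@(np.array(P)-E[:3,3]);f=K(d)
    return np.array([d["cx"]+f*c[0]/-c[2],d["cy"]-f*c[1]/-c[2]])
E
python3 - <<'E'
from h import *
np.set_printoptions(precision=4,suppress=True)
T=dict(np.load("pics/top0.npz"));S=dict(np.load("pics/scene0.npz"))
for n,d in(("top",T),("scene",S)):
    img=d["img"];hsv=cv2.cvtColor(img,cv2.COLOR_RGB2HSV)
    m=((hsv[...,0]<12)|(hsv[...,0]>170))&(hsv[...,1]>90)&(hsv[...,2]<120)
    c,_=cv2.findContours(m.astype(np.uint8),cv2.RETR_EXTERNAL,cv2.CHAIN_APPROX_NONE)
    for k in c:
        if cv2.contourArea(k)<80: continue
        r=cv2.minAreaRect(k);b=cv2.boxPoints(r)
        P=np.array([onz(d,p,.01) for p in b])[:,:2]
        e=P[1]-P[0],P[2]-P[1];L=[np.linalg.norm(x) for x in e]
        i=int(np.argmax(L));print(n,"brown px",np.round(r[0]),"mid",P.mean(0),"size",np.round(L,3),"ang",np.arctan2(e[i][1],e[i][0]))
    if n=="top":
        # dark grey shaft: centre row per column
        dk=(hsv[...,1]<110)&(hsv[...,2]<95)
        for u in range(158,325,8):
            v=np.where(dk[165:200,u])[0]+165
            print(u,(v.min(),v.max(),len(v)) if len(v) else None,end="; ")
        print()
crop=cv2.resize(T["img"][105:235,155:345,::-1],None,fx=4,fy=4,interpolation=cv2.INTER_CUBIC);cv2.imwrite("pics/crop_top.png",crop)
crop=cv2.resize(S["img"][170:300,200:350,::-1],None,fx=4.6,fy=4.6,interpolation=cv2.INTER_CUBIC);cv2.imwrite("pics/crop_sc.png",crop)
E
```

```text
top brown px [176. 307.] mid [0.2593 0.2227] size [0.187 0.043] ang -0.6941114172888635
158 None; 166 (np.int64(182), np.int64(187), 6); 174 (np.int64(181), np.int64(186), 6); 182 (np.int64(181), np.int64(186), 6); 190 (np.int64(181), np.int64(185), 5); 198 (np.int64(180), np.int64(186), 7); 206 (np.int64(180), np.int64(185), 6); 214 (np.int64(180), np.int64(185), 6); 222 (np.int64(180), np.int64(184), 5); 230 (np.int64(179), np.int64(184), 6); 238 (np.int64(165), np.int64(184), 18); 246 (np.int64(165), np.int64(183), 17); 254 (np.int64(179), np.int64(183), 5); 262 (np.int64(178), np.int64(183), 6); 270 (np.int64(178), np.int64(183), 6); 278 (np.int64(178), np.int64(182), 5); 286 (np.int64(178), np.int64(182), 5); 294 (np.int64(177), np.int64(182), 6); 302 (np.int64(174), np.int64(186), 13); 310 (np.int64(173), np.int64(185), 13); 318 (np.int64(172), np.int64(184), 13); 
scene brown px [393. 246.] mid [0.2822 0.2094] size [0.043 0.241] ang 2.4400871134254776
scene brown px [300. 235.] mid [0.4912 0.0442] size [0.029 0.164] ang 1.6926353665695386
scene brown px [324. 204.] mid [ 0.3665 -0.0153] size [0.016 0.113] ang 2.4029394672285935
```

View pics/crop_top.png

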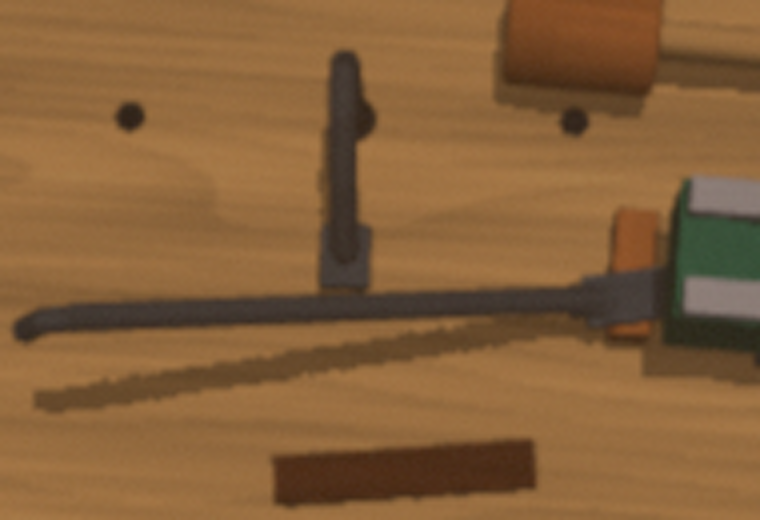

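View pics/crop_sc.png

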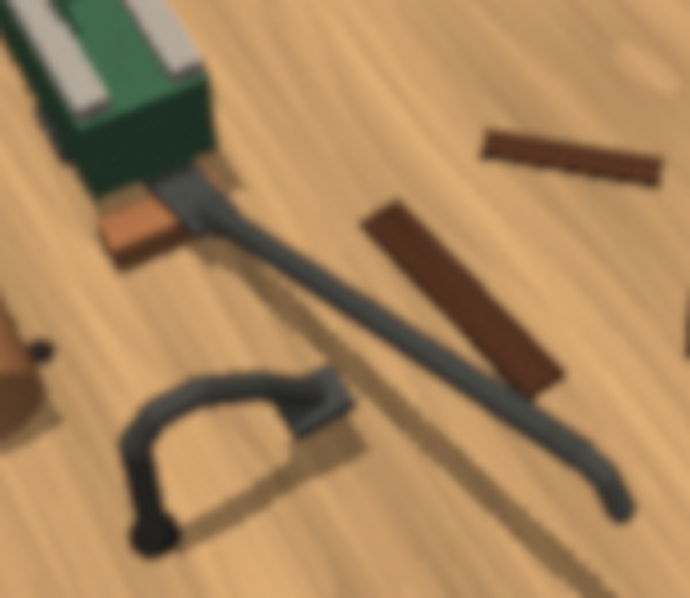

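```bash
python3 - <<'E'
from h import *
np.set_printoptions(precision=4,suppress=True)
T=dict(np.load("pics/top0.npz"));S=dict(np.load("pics/scene0.npz"))
t=lambda x,y:(155+x/4-.4,105+y/4-.4)
s=lambda x,y:(200+x/4.6-.4,170+y/4.6-.4)
print("strip top");P=np.array([onz(T,t(*p),.01)[:2] for p in((274,456),(533,440),(536,488),(277,505))]);print(P,P.mean(0),np.linalg.norm(P[1]-P[0]),np.linalg.norm(P[2]-P[1]))
print("strip sc");P=np.array([onz(S,s(*p),.01)[:2] for p in((361,220),(398,200),(565,376),(528,397))]);print(P,P.mean(0),np.linalg.norm(P[3]-P[0]),np.linalg.norm(P[1]-P[0]))
print("bed low sc",onz(S,s(98,194),.036),onz(S,s(214,151),.036))
print("bed top sc",onz(S,s(78,125),.122),onz(S,s(208,78),.122))
print("bed top T",onz(T,t(685,178),.122),onz(T,t(676,318),.122), "block T z28",onz(T,t(617,208),.028),onz(T,t(612,332),.028))
print("block sc",[onz(S,s(*p),.028)[:2] for p in((98,222),(120,256))])
print("bend",two(T,t(62,315),S,s(590,455)))
print("shaft T u..",[onz(T,(u,v),z) for u,v,z in((300,180,.037),(174,183.7,.148))])
print("pad sc",onz(S,s(298,438),.044),onz(S,s(353,403),.044),"T",[onz(T,t(*p),.055)[:2] for p in((320,228),(371,226),(368,290),(320,287))])
print("shank foot sc",onz(S,s(153,548),0.0),"T",onz(T,t(365,120),0))
E
```

```text
strip top
[[ 0.4904  0.1239]
 [ 0.5117 -0.0429]
 [ 0.4804 -0.0466]
 [ 0.4585  0.1194]] [0.4852 0.0384] 0.16811369345573388 0.031553510575702104
strip sc
[[ 0.5141 -0.0404]
 [ 0.4849 -0.0426]
 [ 0.4648  0.1259]
 [ 0.4925  0.1271]] [0.489  0.0425] 0.16893133845816247 0.02932638242839375
bed low sc [ 0.6598 -0.1261  0.036 ] [ 0.5791 -0.1207  0.036 ]
bed top sc [ 0.6666 -0.1138  0.122 ] [ 0.5821 -0.1084  0.122 ]
bed top T [ 0.659  -0.1229  0.122 ] [ 0.5708 -0.1211  0.122 ] block T z28 [ 0.6661 -0.0885  0.028 ] [ 0.5826 -0.0893  0.028 ]
block sc [array([ 0.6675, -0.1115]), array([ 0.6665, -0.0799])]
bend (array([0.5403, 0.2411, 0.1564]), np.float64(0.0008929353965661793))
shaft T u.. [array([ 0.5992, -0.0682,  0.037 ]), array([0.5424, 0.2332, 0.148 ])]
pad sc [0.6351 0.1005 0.044 ] [0.5962 0.0959 0.044 ] T [array([0.6322, 0.1023]), array([0.6356, 0.0698]), array([0.5934, 0.0687]), array([0.5933, 0.0993])]
shank foot sc [0.7318 0.0995 0.    ] T [0.7253 0.0822 0.    ]
```

```bash
cat >> h.py <<'E'
from scipy.spatial.transform import Rotation as Ro, Slerp
def rot(yaw,tilt=0):
    "tool y at angle yaw, tool down; tilt = turn about tool y"
    c,s=np.cos(yaw),np.sin(yaw)
    return Ro.from_matrix(np.array([[-s,c,0],[c,s,0],[0,0,-1]]).T)*Ro.from_rotvec([0,tilt,0])
def plan(path,N,p0=None,R0=None):
    "path: list of (pos,Ro) ; N rows per leg; prints rows x y z rx ry rz"
    if p0 is None:
        from plant import get_state
        s=get_state();p0,R0=s["tool_pos"],Ro.from_quat(s["eef_rot"])
    for (p1,R1),n in zip(path,N):
        p1=np.array(p1);D=R0.inv()*R1;rv=D.as_rotvec()/n
        print("leg",n,"rows; rot/row",np.round(rv,4))
        R=R0
        for i in range(n):
            sh=R.inv().apply((p1-p0)/n)*100
            print("  ",np.round(sh,2));R=R*Ro.from_rotvec(rv)
        p0,R0=p1,R1
E
python3 - <<'E'
from h import *
y=.186
R=rot(y,.345);z=R.as_matrix()[:,2];g=np.array([.5483,.199,.138])+.008*z
print(g,z)
plan([(g-.08*z,R),(g,R)],[15,5])
E
```

```text
[0.54779966 0.20165891 0.1304714 ] [-0.0625425   0.3323634  -0.94107545]
leg 15 rows; rot/row [-0.0121  0.0209  0.0689]
   [-3.09 -1.83  0.29]
   [-3.21 -1.62  0.2 ]
   [-3.32 -1.4   0.12]
   [-3.41 -1.17  0.03]
   [-3.48 -0.93 -0.05]
   [-3.53 -0.69 -0.14]
   [-3.57 -0.44 -0.22]
   [-3.58 -0.19 -0.3 ]
   [-3.58  0.06 -0.37]
   [-3.56  0.31 -0.44]
   [-3.52  0.56 -0.51]
   [-3.46  0.81 -0.58]
   [-3.38  1.05 -0.64]
   [-3.29  1.29 -0.69]
   [-3.18  1.52 -0.74]
leg 5 rows; rot/row [0. 0. 0.]
   [-0.   0.   1.6]
   [-0.   0.   1.6]
   [-0.   0.   1.6]
   [-0.   0.   1.6]
   [-0.   0.   1.6]
```

>>> send_rows --motion '[{"x": -3.09,"y": -1.83,"z": 0.29,"rx": -0.012,"ry": 0.021,"rz": 0.069,"jaw": 8.8},{"x": -3.21,"y": -1.62,"z": 0.2,"rx": -0.012,"ry": 0.021,"rz": 0.069,"jaw": 8.8},{"x": -3.32,"y": -1.4,"z": 0.12,"rx": -0.012,"ry": 0.021,"rz": 0.069,"jaw": 8.8},{"x": -3.41,"y": -1.17,"z": 0.03,"rx": -0.012,"ry": 0.021,"rz": 0.069,"jaw": 8.8},{"x": -3.48,"y": -0.93,"z": -0.05,"rx": -0.012,"ry": 0.021,"rz": 0.069,"jaw": 8.8}]'

```text
clock: 0.6
tool_pos: [0.3239, 0.4499, 0.2348]
eef_rot: [0.337, 0.94, 0.038, -0.047]
contact_force: [-0.4, -0.2, 1.0]
opening: 0.997
finger_force: 0.0
```

>>> send_rows --motion '[{"x": -3.53,"y": -0.69,"z": -0.14,"rx": -0.012,"ry": 0.021,"rz": 0.069,"jaw": 7},{"x": -3.57,"y": -0.44,"z": -0.22,"rx": -0.012,"ry": 0.021,"rz": 0.069,"jaw": 7},{"x": -3.58,"y": -0.19,"z": -0.3,"rx": -0.012,"ry": 0.021,"rz": 0.069,"jaw": 7},{"x": -3.58,"y": 0.06,"z": -0.37,"rx": -0.012,"ry": 0.021,"rz": 0.069,"jaw": 7},{"x": -3.56,"y": 0.31,"z": -0.44,"rx": -0.012,"ry": 0.021,"rz": 0.069,"jaw": 7}]'

```text
clock: 1.1
tool_pos: [0.4386, 0.312, 0.2203]
eef_rot: [0.492, 0.863, 0.075, -0.092]
contact_force: [1.0, 0.8, 0.1]
opening: 0.795
finger_force: 0.0
```

>>> send_rows --motion '[{"x": -3.52,"y": 0.56,"z": -0.51,"rx": -0.012,"ry": 0.021,"rz": 0.069,"jaw": 7},{"x": -3.46,"y": 0.81,"z": -0.58,"rx": -0.012,"ry": 0.021,"rz": 0.069,"jaw": 7},{"x": -3.38,"y": 1.05,"z": -0.64,"rx": -0.012,"ry": 0.021,"rz": 0.069,"jaw": 7},{"x": -3.29,"y": 1.29,"z": -0.69,"rx": -0.012,"ry": 0.021,"rz": 0.069,"jaw": 7},{"x": -3.18,"y": 1.52,"z": -0.74,"rx": -0.012,"ry": 0.021,"rz": 0.069,"jaw": 7}]'

```text
clock: 1.6
tool_pos: [0.5533, 0.1739, 0.2054]
eef_rot: [0.63, 0.757, 0.11, -0.134]
contact_force: [0.7, -0.2, 0.5]
opening: 0.794
finger_force: 0.0
```

```bash
python3 - <<'E'
from h import *
from plant import *
np.set_printoptions(precision=4,suppress=True)
s=get_state();print(s["clock"],s["q"],s["tool_pos"],Ro.from_quat(s["eef_rot"]).as_matrix()[:,2])
R=rot(.186,.345);z=R.as_matrix()[:,2];g=np.array([.5483,.199,.138])+.008*z
plan([(g,R)],[5])
d=snapshot("wrist");print({k:v for k,v in d.items() if k!="img"})
im=cv2.resize(d["img"][:,:,::-1],(640,480));cv2.imwrite("pics/w1.png",im)
E
```

```text
1.6 [-0.0299  0.7174 -0.2887  1.771  -0.2577  0.6691  0.136 ] [0.5533 0.1739 0.2054] [-0.0639  0.3346 -0.9402]
leg 5 rows; rot/row [-0.0002 -0.0005 -0.0009]
   [ 0.02 -0.    1.6 ]
   [ 0.02 -0.    1.6 ]
   [ 0.02 -0.    1.6 ]
   [ 0.02 -0.    1.6 ]
   [ 0.03 -0.    1.6 ]
{'vertical_fov': 59.89263084532966, 'cx': 278.8588802240698, 'cy': 203.10803695630463, 'extrinsics': array([[ 0.9833, -0.1818,  0.0059,  0.5473],
       [ 0.1819,  0.9831, -0.0215,  0.2068],
       [-0.0019,  0.0222,  0.9998,  0.3604],
       [ 0.    ,  0.    ,  0.    ,  1.    ]])}
```

View pics/w1.png

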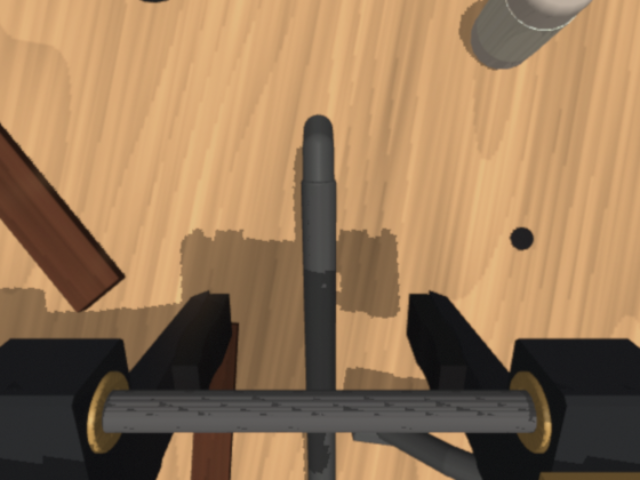

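>>> send_rows --motion '[{"z": 1.6,"jaw": 7},{"z": 1.6,"jaw": 7},{"z": 1.6,"jaw": 7},{"z": 1.6,"jaw": 6},{"z": 1.6,"jaw": 5}]'

```text
schema error: expected keys x, y, z, rx, ry, rz, jaw
```

>>> send_rows --motion '[{"jaw": 4},{"jaw": 3},{"jaw": 2.2},{"jaw": 1.4},{"jaw": 1.0}]' --grip_force 20

```text
schema error: expected keys x, y, z, rx, ry, rz, jaw
```

```bash
python3 - <<'E'
from h import *
from plant import *
np.set_printoptions(precision=4,suppress=True)
s=get_state();print(s["clock"],s["q"],s["tool_pos"],s["contact_force"],s["opening"],s["finger_force"])
p=s["tool_pos"];R0=Ro.from_quat(s["eef_rot"])
# pivot circle in bar plane
yaw=.186;u=np.array([-np.sin(yaw),np.cos(yaw),0]);g=p-.008*R0.as_matrix()[:,2];print("grip",g)
a0=.3626;r=.31
piv=g-r*np.array([*(u[:2]*np.cos(a0)),np.sin(a0)]);print("pivot",piv)
path=[]
for k in range(1,6):
    a=a0-.07*k;R=rot(yaw,.345-.07*k)
    G=piv+r*(u*np.cos(a)+np.array([0,0,np.sin(a)]));path.append((G+.008*R.as_matrix()[:,2],R))
plan(path,[5]*5,p,R0)
E
```

```text
1.65 [-0.023   0.7201 -0.2793  1.7663 -0.2566  0.6682  0.1362] [0.5584 0.1656 0.2038] [ 3.97   -5.0721 -1.1983] 0.7964382821180569 0.0
grip [0.5589 0.1629 0.2114]
pivot [ 0.6125 -0.1219  0.1014]
leg 5 rows; rot/row [ 0.0011 -0.0133 -0.0034]
   [-0.02 -0.    0.43]
   [-0.01 -0.    0.43]
   [-0.01 -0.    0.43]
   [ 0.   -0.    0.43]
   [ 0.01 -0.    0.43]
leg 5 rows; rot/row [-0.    -0.014  0.   ]
   [-0.02  0.    0.43]
   [-0.01  0.    0.43]
   [-0.01  0.    0.43]
   [-0.    0.    0.43]
   [0.01 0.   0.43]
leg 5 rows; rot/row [ 0.    -0.014  0.   ]
   [-0.02 -0.    0.43]
   [-0.01 -0.    0.43]
   [-0.01 -0.    0.43]
   [-0.   -0.    0.43]
   [ 0.01 -0.    0.43]
leg 5 rows; rot/row [ 0.    -0.014  0.   ]
   [-0.02  0.    0.43]
   [-0.01  0.    0.43]
   [-0.01  0.    0.43]
   [-0.    0.    0.43]
   [0.01 0.   0.43]
leg 5 rows; rot/row [ 0.    -0.014 -0.   ]
   [-0.02 -0.    0.43]
   [-0.01 -0.    0.43]
   [-0.01 -0.    0.43]
   [-0.   -0.    0.43]
   [ 0.01 -0.    0.43]
```

>>> send_rows --motion '[{"x": 0,"y": 0,"z": 0,"rx": 0,"ry": 0,"rz": 0,"jaw": 7},{"x": 0,"y": 0,"z": 0,"rx": 0,"ry": 0,"rz": 0,"jaw": 7},{"x": 0,"y": 0,"z": 0,"rx": 0,"ry": 0,"rz": 0,"jaw": 7},{"x": 0,"y": 0,"z": 0,"rx": 0,"ry": 0,"rz": 0,"jaw": 7},{"x": 0,"y": 0,"z": 0,"rx": 0,"ry": 0,"rz": 0,"jaw": 7}]'

```text
clock: 2.15
tool_pos: [0.552, 0.1765, 0.2061]
eef_rot: [0.628, 0.759, 0.11, -0.133]
contact_force: [-1.0, 0.3, 0.1]
opening: 0.799
finger_force: 0.0
```

```bash
python3 - <<'E'
from h import *
from plant import *
np.set_printoptions(precision=4,suppress=True)
s=get_state();print(s["clock"],s["qd"],s["tool_pos"],Ro.from_quat(s["eef_rot"]).as_matrix()[:,2])
R=rot(.186,.345);z=R.as_matrix()[:,2];g=np.array([.5483,.199,.138])+.008*z
plan([(g,R)],[5])
E
```

```text
2.15 [ 0.0057  0.0019  0.0067 -0.0052  0.0003 -0.0005  0.0019] [0.552  0.1765 0.2061] [-0.0645  0.3339 -0.9404]
leg 5 rows; rot/row [-0.0003 -0.0004  0.0002]
   [-0.03  0.01  1.6 ]
   [-0.03  0.01  1.6 ]
   [-0.03  0.01  1.6 ]
   [-0.03  0.01  1.6 ]
   [-0.03  0.01  1.6 ]
```

>>> send_rows --motion '[{"x": -0.03,"y": 0.01,"z": 1.6,"rx": 0,"ry": 0,"rz": 0,"jaw": 7},{"x": -0.03,"y": 0.01,"z": 1.6,"rx": 0,"ry": 0,"rz": 0,"jaw": 7},{"x": -0.03,"y": 0.01,"z": 1.6,"rx": 0,"ry": 0,"rz": 0,"jaw": 6},{"x": -0.03,"y": 0.01,"z": 1.6,"rx": 0,"ry": 0,"rz": 0,"jaw": 5},{"x": -0.03,"y": 0.01,"z": 1.6,"rx": 0,"ry": 0,"rz": 0,"jaw": 5}]'

```text
clock: 2.65
tool_pos: [0.548, 0.2015, 0.1297]
eef_rot: [0.629, 0.758, 0.11, -0.133]
contact_force: [-0.6, -1.3, -0.4]
opening: 0.573
finger_force: 0.0
```

>>> send_rows --motion '[{"x": 0,"y": 0,"z": 0,"rx": 0,"ry": 0,"rz": 0,"jaw": 4},{"x": 0,"y": 0,"z": 0,"rx": 0,"ry": 0,"rz": 0,"jaw": 3},{"x": 0,"y": 0,"z": 0,"rx": 0,"ry": 0,"rz": 0,"jaw": 2.4},{"x": 0,"y": 0,"z": 0,"rx": 0,"ry": 0,"rz": 0,"jaw": 1.6},{"x": 0,"y": 0,"z": 0,"rx": 0,"ry": 0,"rz": 0,"jaw": 1}]' --grip_force 20

```text
clock: 3.15
tool_pos: [0.5485, 0.2006, 0.1308]
eef_rot: [0.629, 0.758, 0.11, -0.133]
contact_force: [-0.5, -0.2, 1.4]
opening: 0.194
finger_force: 19.6
```

>>> send_rows --motion '[{"x": 0,"y": 0,"z": 0,"rx": 0,"ry": 0,"rz": 0,"jaw": 1},{"x": 0,"y": 0,"z": 0,"rx": 0,"ry": 0,"rz": 0,"jaw": 1},{"x": 0,"y": 0,"z": 0,"rx": 0,"ry": 0,"rz": 0,"jaw": 1},{"x": 0,"y": 0,"z": 0,"rx": 0,"ry": 0,"rz": 0,"jaw": 1},{"x": 0,"y": 0,"z": 0,"rx": 0,"ry": 0,"rz": 0,"jaw": 1}]'

```text
clock: 3.65
tool_pos: [0.5485, 0.2007, 0.1303]
eef_rot: [0.629, 0.758, 0.11, -0.133]
contact_force: [-0.6, -1.0, 4.5]
opening: 0.191
finger_force: 19.3
```

```bash
python3 - <<'E'
from h import *
from plant import *
np.set_printoptions(precision=4,suppress=True)
s=get_state();print(s["clock"],s["tool_pos"],s["contact_force"],s["opening"],s["finger_force"])
R0=Ro.from_quat(s["eef_rot"]);g=s["tool_pos"]-.008*R0.as_matrix()[:,2];print("grip",g)
yaw=.186;u=np.array([-np.sin(yaw),np.cos(yaw),0]);r=.31
piv=g-r*np.array([*(u[:2]*np.cos(.3626)),np.sin(.3626)]);print("pivot",piv)
d=snapshot("wrist")
cv2.imwrite("pics/w2.png",cv2.resize(d["img"][:,:,::-1],(560,420)))
E
```

```text
3.65 [0.5485 0.2007 0.1303] [-0.6386 -0.9751  4.4739] 0.19098657085622853 19.271682500839233
grip [0.549  0.1981 0.1379]
pivot [ 0.6026 -0.0868  0.0279]
```

View pics/w2.png

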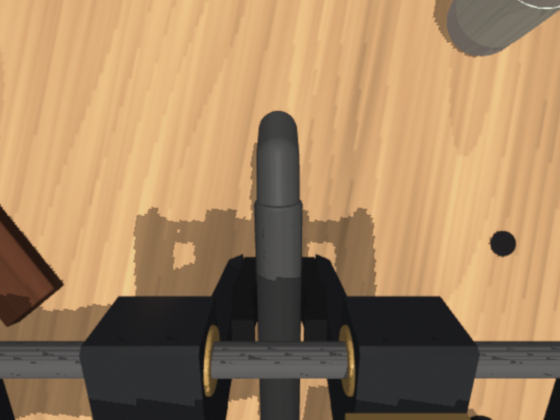

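>>> send_rows --motion '[{"x": -0.01,"y": 0,"z": 0.43,"rx": 0,"ry": -0.014,"rz": 0,"jaw": 1},{"x": -0.01,"y": 0,"z": 0.43,"rx": 0,"ry": -0.014,"rz": 0,"jaw": 1},{"x": -0.01,"y": 0,"z": 0.43,"rx": 0,"ry": -0.014,"rz": 0,"jaw": 1},{"x": -0.01,"y": 0,"z": 0.43,"rx": 0,"ry": -0.014,"rz": 0,"jaw": 1},{"x": -0.01,"y": 0,"z": 0.43,"rx": 0,"ry": -0.014,"rz": 0,"jaw": 1}]'

```text
clock: 4.2
tool_pos: [0.5488, 0.2068, 0.1106]
eef_rot: [0.633, 0.762, 0.089, -0.105]
contact_force: [-0.3, -3.3, 10.8]
opening: 0.191
finger_force: 18.6
```

>>> send_rows --motion '[{"x": -0.01,"y": 0,"z": 0.43,"rx": 0,"ry": -0.014,"rz": 0,"jaw": 1},{"x": -0.01,"y": 0,"z": 0.43,"rx": 0,"ry": -0.014,"rz": 0,"jaw": 1},{"x": -0.01,"y": 0,"z": 0.43,"rx": 0,"ry": -0.014,"rz": 0,"jaw": 1},{"x": -0.01,"y": 0,"z": 0.43,"rx": 0,"ry": -0.014,"rz": 0,"jaw": 1},{"x": -0.01,"y": 0,"z": 0.43,"rx": 0,"ry": -0.014,"rz": 0,"jaw": 1}]'

```text
clock: 4.7
tool_pos: [0.5481, 0.2117, 0.0898]
eef_rot: [0.636, 0.765, 0.067, -0.078]
contact_force: [-0.0, -2.6, 11.9]
opening: 0.186
finger_force: 18.6
```

>>> send_rows --motion '[{"x": -0.01,"y": 0,"z": 0.43,"rx": 0,"ry": -0.014,"rz": 0,"jaw": 1},{"x": -0.01,"y": 0,"z": 0.43,"rx": 0,"ry": -0.014,"rz": 0,"jaw": 1},{"x": -0.01,"y": 0,"z": 0.43,"rx": 0,"ry": -0.014,"rz": 0,"jaw": 1},{"x": -0.01,"y": 0,"z": 0.43,"rx": 0,"ry": -0.014,"rz": 0,"jaw": 1},{"x": -0.01,"y": 0,"z": 0.43,"rx": 0,"ry": -0.014,"rz": 0,"jaw": 1}]'

```text
clock: 5.2
tool_pos: [0.5475, 0.2151, 0.0687]
eef_rot: [0.637, 0.767, 0.045, -0.051]
contact_force: [1.1, -2.0, 12.9]
opening: 0.192
finger_force: 18.6
```

>>> send_rows --motion '[{"x": -0.01,"y": 0,"z": 0.43,"rx": 0,"ry": -0.014,"rz": 0,"jaw": 1},{"x": -0.01,"y": 0,"z": 0.43,"rx": 0,"ry": -0.014,"rz": 0,"jaw": 1},{"x": -0.01,"y": 0,"z": 0.43,"rx": 0,"ry": -0.014,"rz": 0,"jaw": 1},{"x": -0.01,"y": 0,"z": 0.3,"rx": 0,"ry": -0.01,"rz": 0,"jaw": 1},{"x": -0.01,"y": 0,"z": 0.3,"rx": 0,"ry": -0.01,"rz": 0,"jaw": 1}]'

```text
clock: 5.7
tool_pos: [0.5471, 0.217, 0.0498]
eef_rot: [0.638, 0.769, 0.025, -0.028]
contact_force: [0.5, -1.4, 12.7]
opening: 0.191
finger_force: 18.6
```

>>> send_rows --motion '[{"x": 0,"y": 0,"z": 0.2,"rx": 0,"ry": -0.007,"rz": 0,"jaw": 1},{"x": 0,"y": 0,"z": 0.2,"rx": 0,"ry": -0.007,"rz": 0,"jaw": 1},{"x": 0,"y": 0,"z": 0.2,"rx": 0,"ry": -0.007,"rz": 0,"jaw": 1},{"x": 0,"y": 0,"z": 0.2,"rx": 0,"ry": -0.007,"rz": 0,"jaw": 1},{"x": 0,"y": 0,"z": 0.2,"rx": 0,"ry": -0.007,"rz": 0,"jaw": 1}]'

```text
clock: 6.2
tool_pos: [0.547, 0.2175, 0.0399]
eef_rot: [0.639, 0.769, 0.014, -0.014]
contact_force: [1.2, -0.4, 13.2]
opening: 0.191
finger_force: 18.6
```

```bash
python3 - <<'E'
from h import *
from plant import *
np.set_printoptions(precision=4,suppress=True)
s=get_state();M=Ro.from_quat(s["eef_rot"]).as_matrix();print(s["clock"],s["q"],s["tool_pos"],s["contact_force"],s["moment"],"\n",M)
print("grip",s["tool_pos"]-.008*M[:,2])
E
```

```text
6.2 [-0.4561  0.949   0.0344  1.8205 -0.1852  0.365  -0.0785] [0.547  0.2175 0.0399] [ 1.1885 -0.413  13.1886] [-0.2439  0.0613 -0.0091] 
 [[-0.1838  0.983  -0.0042]
 [ 0.9822  0.1838  0.0398]
 [ 0.0399  0.0032 -0.9992]]
grip [0.5471 0.2172 0.0479]
```

>>> send_rows --motion '[{"x": 0,"y": 0,"z": 0.2,"rx": 0,"ry": -0.007,"rz": 0,"jaw": 1},{"x": 0,"y": 0,"z": 0.2,"rx": 0,"ry": -0.007,"rz": 0,"jaw": 1},{"x": 0,"y": 0,"z": 0.2,"rx": 0,"ry": -0.007,"rz": 0,"jaw": 1},{"x": 0,"y": 0,"z": 0.2,"rx": 0,"ry": -0.007,"rz": 0,"jaw": 1},{"x": 0,"y": 0,"z": 0.2,"rx": 0,"ry": -0.007,"rz": 0,"jaw": 1}]'

```text
clock: 6.7
tool_pos: [0.5469, 0.2177, 0.0299]
eef_rot: [0.639, 0.769, 0.003, -0.001]
contact_force: [-0.1, -0.6, 12.7]
opening: 0.188
finger_force: 18.6
```

>>> send_rows --motion '[{"x": 0,"y": 0,"z": 0.1,"rx": 0,"ry": -0.003,"rz": 0,"jaw": 1},{"x": 0,"y": 0,"z": 0.1,"rx": 0,"ry": -0.003,"rz": 0,"jaw": 1},{"x": 0,"y": 0,"z": 0.1,"rx": 0,"ry": -0.003,"rz": 0,"jaw": 1},{"x": 0,"y": 0,"z": 0.0,"rx": 0,"ry": 0,"rz": 0,"jaw": 1},{"x": 0,"y": 0,"z": 0.0,"rx": 0,"ry": 0,"rz": 0,"jaw": 1}]'

```text
clock: 7.2
tool_pos: [0.5468, 0.2178, 0.0269]
eef_rot: [0.639, 0.769, -0.0, 0.002]
contact_force: [0.8, 0.1, 13.1]
opening: 0.19
finger_force: 18.7
```

>>> send_rows --motion '[{"x": 0,"y": 0,"z": 0.1,"rx": 0,"ry": -0.003,"rz": 0,"jaw": 1},{"x": 0,"y": 0,"z": 0.1,"rx": 0,"ry": -0.003,"rz": 0,"jaw": 1},{"x": 0,"y": 0,"z": 0.0,"rx": 0,"ry": 0,"rz": 0,"jaw": 1},{"x": 0,"y": 0,"z": 0.0,"rx": 0,"ry": 0,"rz": 0,"jaw": 1},{"x": 0,"y": 0,"z": 0.0,"rx": 0,"ry": 0,"rz": 0,"jaw": 1}]'

```text
clock: 7.7
tool_pos: [0.5467, 0.2178, 0.0249]
eef_rot: [0.639, 0.769, -0.002, 0.005]
contact_force: [0.1, -0.7, 12.9]
opening: 0.192
finger_force: 18.7
```

>>> send_rows --motion '[{"x": 0,"y": 0,"z": 0.05,"rx": 0,"ry": 0,"rz": 0,"jaw": 1},{"x": 0,"y": 0,"z": 0.05,"rx": 0,"ry": 0,"rz": 0,"jaw": 1},{"x": 0,"y": 0,"z": 0.0,"rx": 0,"ry": 0,"rz": 0,"jaw": 1},{"x": 0,"y": 0,"z": 0.0,"rx": 0,"ry": 0,"rz": 0,"jaw": 1},{"x": 0,"y": 0,"z": 0.0,"rx": 0,"ry": 0,"rz": 0,"jaw": 1}]'

```text
clock: 8.2
tool_pos: [0.5469, 0.2178, 0.024]
eef_rot: [0.639, 0.769, -0.002, 0.005]
contact_force: [1.1, -1.1, 11.8]
opening: 0.187
finger_force: 18.6
```

>>> send_rows --motion '[{"x": 0,"y": 0,"z": 0.05,"rx": 0,"ry": 0,"rz": 0,"jaw": 1},{"x": 0,"y": 0,"z": 0.05,"rx": 0,"ry": 0,"rz": 0,"jaw": 1},{"x": 0,"y": 0,"z": 0.0,"rx": 0,"ry": 0,"rz": 0,"jaw": 1},{"x": 0,"y": 0,"z": 0.0,"rx": 0,"ry": 0,"rz": 0,"jaw": 1},{"x": 0,"y": 0,"z": 0.0,"rx": 0,"ry": 0,"rz": 0,"jaw": 1}]'

```text
clock: 8.7
tool_pos: [0.547, 0.2179, 0.0234]
eef_rot: [0.639, 0.769, -0.002, 0.005]
contact_force: [-0.2, -0.3, 15.4]
opening: 0.185
finger_force: 18.4
```

```bash
python3 - <<'E'
from h import *
from plant import *
np.set_printoptions(precision=4,suppress=True)
s=get_state();M=Ro.from_quat(s["eef_rot"]).as_matrix();print(s["clock"],s["tool_pos"],s["contact_force"],s["moment"],"\n",M)
for n in("scene","top"):
    d=snapshot(n);np.savez(f"pics/{n}1.npz",**{k:np.array(v) for k,v in d.items()})
d=dict(np.load("pics/scene1.npz"))
a=cv2.resize(d["img"][160:300,190:350,::-1],None,fx=4.2,fy=4.2,interpolation=cv2.INTER_CUBIC)
cv2.imwrite("pics/s1.png",a)
E
```

```text
8.7 [0.547  0.2179 0.0234] [-0.2419 -0.3064 15.386 ] [-0.1998  0.1732  0.0156] 
 [[-0.184   0.9829  0.0052]
 [ 0.9829  0.184  -0.0088]
 [-0.0096  0.0034 -0.9999]]
```

View pics/s1.png

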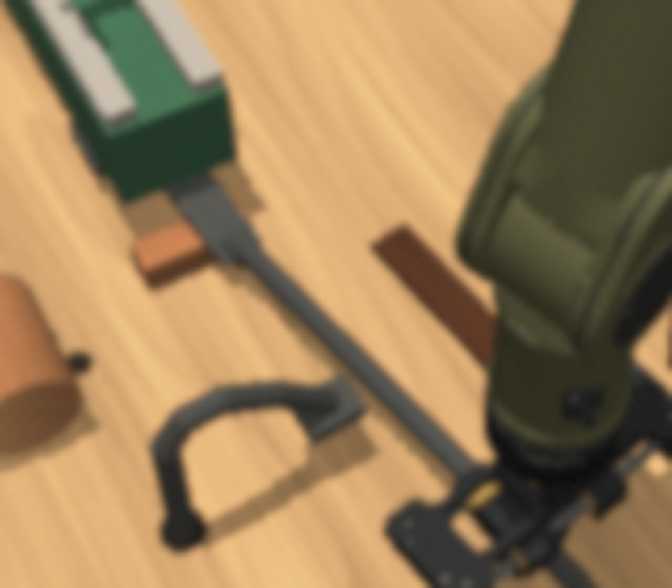

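>>> send_rows --motion '[{"x": 0,"y": 0.2,"z": 0.003,"rx": 0,"ry": 0,"rz": 0.006,"jaw": 1},{"x": 0,"y": 0.38,"z": 0.003,"rx": 0,"ry": 0,"rz": 0.0125,"jaw": 1},{"x": 0,"y": 0.38,"z": 0.003,"rx": 0,"ry": 0,"rz": 0.0125,"jaw": 1},{"x": 0,"y": 0.38,"z": 0.003,"rx": 0,"ry": 0,"rz": 0.0125,"jaw": 1},{"x": 0,"y": 0.38,"z": 0.003,"rx": 0,"ry": 0,"rz": 0.0125,"jaw": 1}]'

```text
clock: 9.3
tool_pos: [0.558, 0.2198, 0.0227]
eef_rot: [0.66, 0.752, -0.007, 0.001]
contact_force: [-10.2, -1.6, 21.9]
opening: 0.189
finger_force: 17.9
```

```bash
python3 - <<'E'
from h import *
from plant import *
np.set_printoptions(precision=4,suppress=True)
s=get_state();M=Ro.from_quat(s["eef_rot"]).as_matrix();print(s["clock"],s["tool_pos"],s["contact_force"],s["moment"],M[:,1])
E
```

```text
9.3 [0.558  0.2198 0.0227] [-10.2262  -1.5597  21.9441] [-0.4626  2.1547  0.1209] [ 0.9915  0.1295 -0.0087]
```

>>> send_rows --motion '[{"x": 0,"y": 0.2,"z": -0.03,"rx": 0,"ry": 0,"rz": 0.006,"jaw": 1},{"x": 0,"y": 0.3,"z": -0.02,"rx": 0,"ry": 0,"rz": 0.01,"jaw": 1},{"x": 0,"y": 0.3,"z": 0,"rx": 0,"ry": 0,"rz": 0.01,"jaw": 1},{"x": 0,"y": 0.3,"z": 0,"rx": 0,"ry": 0,"rz": 0.01,"jaw": 1},{"x": 0,"y": 0.3,"z": 0,"rx": 0,"ry": 0,"rz": 0.01,"jaw": 1}]'

```text
clock: 9.8
tool_pos: [0.5742, 0.2227, 0.0229]
eef_rot: [0.677, 0.736, -0.004, 0.002]
contact_force: [-5.8, 0.7, 14.6]
opening: 0.188
finger_force: 18.6
```

```bash
python3 - <<'E'
from h import *
from plant import *
np.set_printoptions(precision=4,suppress=True)
s=get_state();M=Ro.from_quat(s["eef_rot"]).as_matrix();print(s["clock"],s["tool_pos"],s["contact_force"],s["moment"],M[:,1])
E
```

```text
9.8 [0.5742 0.2227 0.0229] [-5.7609  0.6824 14.6191] [0.0058 1.2136 0.0742] [ 0.9965  0.084  -0.0033]
```

>>> send_rows --motion '[{"x": 0,"y": 0.3,"z": 0,"rx": 0,"ry": 0,"rz": 0.01,"jaw": 1},{"x": 0,"y": 0.3,"z": 0,"rx": 0,"ry": 0,"rz": 0.01,"jaw": 1},{"x": 0,"y": 0.3,"z": 0,"rx": 0,"ry": 0,"rz": 0.01,"jaw": 1},{"x": 0,"y": 0.3,"z": 0,"rx": 0,"ry": 0,"rz": 0.01,"jaw": 1},{"x": 0,"y": 0.3,"z": 0,"rx": 0,"ry": 0,"rz": 0.01,"jaw": 1}]'

```text
clock: 10.3
tool_pos: [0.5893, 0.2247, 0.0228]
eef_rot: [0.695, 0.719, -0.004, 0.002]
contact_force: [-4.7, 1.8, 13.5]
opening: 0.187
finger_force: 18.7
```

>>> send_rows --motion '[{"x": 0,"y": 0.3,"z": 0,"rx": 0,"ry": 0,"rz": 0.01,"jaw": 1},{"x": 0,"y": 0.3,"z": 0,"rx": 0,"ry": 0,"rz": 0.01,"jaw": 1},{"x": 0,"y": 0.3,"z": 0,"rx": 0,"ry": 0,"rz": 0.01,"jaw": 1},{"x": 0,"y": 0.3,"z": 0,"rx": 0,"ry": 0,"rz": 0.01,"jaw": 1},{"x": 0,"y": 0.3,"z": 0,"rx": 0,"ry": 0,"rz": 0.01,"jaw": 1}]'

```text
clock: 10.8
tool_pos: [0.6046, 0.2259, 0.0228]
eef_rot: [0.712, 0.702, -0.003, 0.002]
contact_force: [-5.2, 2.7, 12.4]
opening: 0.189
finger_force: 18.8
```

```bash
python3 - <<'E'
from h import *
from plant import *
np.set_printoptions(precision=4,suppress=True)
s=get_state();M=Ro.from_quat(s["eef_rot"]).as_matrix();print(s["clock"],s["tool_pos"],s["contact_force"],s["moment"],M[:,1],s["q"])
E
```

```text
10.8 [0.6046 0.2259 0.0228] [-5.1632  2.737  12.3927] [0.5922 0.8482 0.149 ] [ 0.9999 -0.0146 -0.0011] [-0.5095  1.0306  0.1466  1.6278 -0.2496  0.5052 -0.2283]
```

>>> send_rows --motion '[{"x": -0.03,"y": 0.3,"z": 0,"rx": 0,"ry": 0,"rz": 0.009,"jaw": 1},{"x": -0.03,"y": 0.3,"z": 0,"rx": 0,"ry": 0,"rz": 0.009,"jaw": 1},{"x": -0.03,"y": 0.3,"z": 0,"rx": 0,"ry": 0,"rz": 0.009,"jaw": 1},{"x": -0.03,"y": 0.3,"z": 0,"rx": 0,"ry": 0,"rz": 0.009,"jaw": 1},{"x": 0,"y": 0.1,"z": 0,"rx": 0,"ry": 0,"rz": 0,"jaw": 1}]'

```text
clock: 11.3
tool_pos: [0.6181, 0.2263, 0.0229]
eef_rot: [0.724, 0.689, -0.001, 0.002]
contact_force: [-3.8, 6.5, 9.9]
opening: 0.19
finger_force: 18.9
```

```bash
python3 - <<'E'
from h import *
from plant import *
np.set_printoptions(precision=4,suppress=True)
s=get_state();M=Ro.from_quat(s["eef_rot"]).as_matrix();print(s["clock"],s["tool_pos"],s["contact_force"],s["moment"],M[:,1],s["q"])
for n in("scene","top"):
    d=snapshot(n);np.savez(f"pics/{n}2.npz",**{k:np.array(v) for k,v in d.items()})
A=np.load("pics/scene2.npz")["img"][170:290,200:320,::-1];B=np.load("pics/top2.npz")["img"][110:230,180:330,::-1]
f=lambda a:cv2.resize(a,None,fx=2.9,fy=2.9,interpolation=cv2.INTER_CUBIC)
cv2.imwrite("pics/c2.png",np.hstack([f(A),f(B)]))
E
```

```text
11.3 [0.6181 0.2263 0.0229] [-3.7613  6.4863  9.8604] [1.1569 0.775  0.0086] [ 0.9988 -0.0497  0.0006] [-0.5047  1.0419  0.1571  1.5876 -0.2607  0.5339 -0.2488]
```

View pics/c2.png

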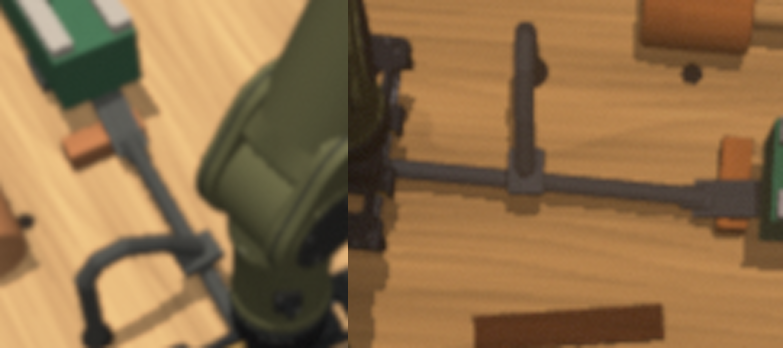

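>>> send_rows --motion '[{"x": 0.03,"y": -0.05,"z": -0.05,"rx": 0,"ry": 0,"rz": 0,"jaw": 1},{"x": 0.03,"y": -0.05,"z": -0.05,"rx": 0,"ry": 0,"rz": 0,"jaw": 1},{"x": 0.03,"y": 0,"z": -0.05,"rx": 0,"ry": 0,"rz": 0,"jaw": 1},{"x": 0.03,"y": 0,"z": -0.05,"rx": 0,"ry": 0,"rz": 0,"jaw": 1},{"x": 0,"y": 0,"z": -0.05,"rx": 0,"ry": 0,"rz": 0,"jaw": 1}]'

```text
clock: 11.9
tool_pos: [0.6171, 0.2264, 0.0252]
eef_rot: [0.725, 0.689, -0.002, 0.002]
contact_force: [-3.1, 4.5, 9.1]
opening: 0.186
finger_force: 19.1
```

>>> send_rows --motion '[{"x": 0,"y": 0,"z": -0.05,"rx": 0,"ry": 0,"rz": 0,"jaw": 1},{"x": 0,"y": 0,"z": -0.05,"rx": 0,"ry": 0,"rz": 0,"jaw": 1},{"x": 0,"y": 0,"z": 0,"rx": 0,"ry": 0,"rz": 0,"jaw": 1},{"x": 0,"y": 0,"z": 0,"rx": 0,"ry": 0,"rz": 0,"jaw": 1},{"x": 0,"y": 0,"z": 0,"rx": 0,"ry": 0,"rz": 0,"jaw": 1}]'

```text
clock: 12.4
tool_pos: [0.6171, 0.2265, 0.026]
eef_rot: [0.725, 0.689, -0.002, 0.002]
contact_force: [-3.0, 4.4, 9.1]
opening: 0.189
finger_force: 19.1
```

>>> send_rows --motion '[{"x": 0.02,"y": -0.02,"z": -0.05,"rx": 0,"ry": 0,"rz": 0,"jaw": 1},{"x": 0.02,"y": -0.02,"z": -0.05,"rx": 0,"ry": 0,"rz": 0,"jaw": 1},{"x": 0.02,"y": -0.02,"z": -0.05,"rx": 0,"ry": 0,"rz": 0,"jaw": 1},{"x": 0.02,"y": -0.02,"z": 0,"rx": 0,"ry": 0,"rz": 0,"jaw": 1},{"x": 0,"y": 0,"z": 0,"rx": 0,"ry": 0,"rz": 0,"jaw": 1}]'

```text
clock: 12.9
tool_pos: [0.6164, 0.2266, 0.0275]
eef_rot: [0.725, 0.689, -0.002, 0.002]
contact_force: [-3.0, 3.1, 7.9]
opening: 0.189
finger_force: 19.1
```

>>> send_rows --motion '[{"x": 0,"y": 0,"z": -0.05,"rx": 0,"ry": 0,"rz": 0,"jaw": 1},{"x": 0,"y": 0,"z": -0.05,"rx": 0,"ry": 0,"rz": 0,"jaw": 1},{"x": 0,"y": 0,"z": -0.05,"rx": 0,"ry": 0,"rz": 0,"jaw": 1},{"x": 0,"y": 0,"z": 0,"rx": 0,"ry": 0,"rz": 0,"jaw": 1},{"x": 0,"y": 0,"z": 0,"rx": 0,"ry": 0,"rz": 0,"jaw": 1}]'

```text
clock: 13.4
tool_pos: [0.6163, 0.2266, 0.0282]
eef_rot: [0.725, 0.689, -0.002, 0.002]
contact_force: [-1.9, 5.4, 4.2]
opening: 0.186
finger_force: 19.5
```

>>> send_rows --motion '[{"x": 0.02,"y": -0.03,"z": -0.05,"rx": 0,"ry": 0,"rz": 0,"jaw": 1},{"x": 0.02,"y": -0.03,"z": -0.05,"rx": 0,"ry": 0,"rz": 0,"jaw": 1},{"x": 0.02,"y": 0,"z": 0,"rx": 0,"ry": 0,"rz": 0,"jaw": 1},{"x": 0,"y": 0,"z": 0,"rx": 0,"ry": 0,"rz": 0,"jaw": 1},{"x": 0,"y": 0,"z": 0,"rx": 0,"ry": 0,"rz": 0,"jaw": 1}]'

```text
clock: 13.9
tool_pos: [0.6162, 0.2266, 0.0285]
eef_rot: [0.725, 0.689, -0.002, 0.003]
contact_force: [0.0, 4.8, -2.9]
opening: 0.19
finger_force: 20.1
```

>>> send_rows --motion '[{"x": 0,"y": 0,"z": 0,"rx": 0,"ry": 0,"rz": 0,"jaw": 1.8},{"x": 0,"y": 0,"z": 0,"rx": 0,"ry": 0,"rz": 0,"jaw": 2.2},{"x": 0,"y": 0,"z": 0,"rx": 0,"ry": 0,"rz": 0,"jaw": 3},{"x": 0,"y": 0,"z": 0,"rx": 0,"ry": 0,"rz": 0,"jaw": 4},{"x": 0,"y": 0,"z": 0,"rx": 0,"ry": 0,"rz": 0,"jaw": 5}]'

```text
clock: 14.4
tool_pos: [0.6165, 0.2234, 0.0293]
eef_rot: [0.726, 0.688, -0.004, 0.004]
contact_force: [-0.2, -0.2, 0.8]
opening: 0.499
finger_force: 0.0
```

```bash
python3 - <<'E'
from h import *
from plant import *
np.set_printoptions(precision=4,suppress=True)
s=get_state();M=Ro.from_quat(s["eef_rot"]).as_matrix();print(s["clock"],s["tool_pos"],s["contact_force"],M[:,1],M[:,2])
E
```

```text
14.4 [0.6165 0.2234 0.0293] [-0.194  -0.2114  0.7845] [ 0.9986 -0.0532  0.0011] [ 0.0005 -0.011  -0.9999]
```

```bash
python3 - <<'E'
from h import *
np.set_printoptions(precision=4,suppress=True)
T=dict(np.load("pics/top0.npz"));S=dict(np.load("pics/scene0.npz"))
def rail(d,box,z,n):
    u0,u1,v0,v1=box;h=cv2.cvtColor(d["img"],cv2.COLOR_RGB2HSV)[v0:v1,u0:u1]
    m=((h[...,1]<60)&(h[...,2]>90)).astype(np.uint8)
    c=max(cv2.findContours(m,cv2.RETR_EXTERNAL,cv2.CHAIN_APPROX_NONE)[0],key=cv2.contourArea)
    b=cv2.boxPoints(cv2.minAreaRect(c))+[u0,v0];P=np.array([onz(d,p,z)[:2] for p in b])
    print(n,"area",cv2.contourArea(c),"\n",P)
    e=max((P[1]-P[0],P[2]-P[1]),key=np.linalg.norm);print(" yaw of y axis",np.arctan2(-e[0],e[1]) if e[1]>0 else np.arctan2(e[0],-e[1]),np.linalg.norm(e))
rail(T,(318,525,176,202),.122,"top near rail")
rail(T,(318,385,148,172),.122,"top far rail")
z=rot(.128,-.35).as_matrix()[:,2]
R=rot(.128,-.35);g=np.array([.4775,.1157,.0148])
plan([([.6165,.2234,.15],rot(-.05,0)),(g+[0,0,.1],R),(g+[0,0,.03],R)],[4,8,3])
E
```

```text
top near rail area 324.5 
 [[ 0.5743 -0.1254]
 [ 0.5986 -0.1263]
 [ 0.5967 -0.2286]
 [ 0.5724 -0.2274]]
 yaw of y axis -0.018874771301273095 0.10233086980625432
top far rail area 338.0 
 [[ 0.6382 -0.1261]
 [ 0.6595 -0.1268]
 [ 0.6576 -0.2515]
 [ 0.6363 -0.2504]]
 yaw of y axis -0.015240146703625673 0.1247434886801637
leg 4 rows; rot/row [ 0.0003  0.0027 -0.0008]
   [-0.03  0.   -3.02]
   [-0.02  0.   -3.02]
   [-0.02  0.   -3.02]
   [-0.01  0.   -3.02]
leg 8 rows; rot/row [-0.0039 -0.0436 -0.022 ]
   [-1.43 -1.67  0.44]
   [-1.37 -1.7   0.49]
   [-1.31 -1.73  0.55]
   [-1.25 -1.76  0.6 ]
   [-1.18 -1.79  0.64]
   [-1.12 -1.82  0.69]
   [-1.04 -1.85  0.73]
   [-0.97 -1.87  0.76]
leg 3 rows; rot/row [0. 0. 0.]
   [ 0.8  -0.    2.19]
   [ 0.8  -0.    2.19]
   [ 0.8  -0.    2.19]
```

>>> send_rows --motion '[{"x": -0.02,"y": 0,"z": -2,"rx": 0,"ry": 0,"rz": 0,"jaw": 5},{"x": -0.02,"y": 0,"z": -2.5,"rx": 0,"ry": 0,"rz": 0,"jaw": 5},{"x": -0.02,"y": 0,"z": -3.2,"rx": 0,"ry": 0,"rz": 0,"jaw": 5},{"x": -0.02,"y": 0,"z": -3.2,"rx": 0,"ry": 0,"rz": 0,"jaw": 5},{"x": -0.01,"y": 0,"z": -1.2,"rx": 0,"ry": 0,"rz": 0,"jaw": 5}]'

```text
clock: 14.9
tool_pos: [0.6182, 0.2245, 0.1537]
eef_rot: [0.726, 0.688, -0.001, 0.005]
contact_force: [0.1, -0.4, 0.1]
opening: 0.564
finger_force: 0.0
```

>>> send_rows --motion '[{"x": -1.43,"y": -1.67,"z": 0.44,"rx": -0.004,"ry": -0.0436,"rz": -0.022,"jaw": 5.5},{"x": -1.37,"y": -1.7,"z": 0.49,"rx": -0.004,"ry": -0.0436,"rz": -0.022,"jaw": 5.5},{"x": -1.31,"y": -1.73,"z": 0.55,"rx": -0.004,"ry": -0.0436,"rz": -0.022,"jaw": 5.5},{"x": -1.25,"y": -1.76,"z": 0.6,"rx": -0.004,"ry": -0.0436,"rz": -0.022,"jaw": 5.5},{"x": -1.18,"y": -1.79,"z": 0.64,"rx": -0.004,"ry": -0.0436,"rz": -0.022,"jaw": 5.5}]'

```text
clock: 15.4
tool_pos: [0.5284, 0.1565, 0.1283]
eef_rot: [0.681, 0.723, -0.076, 0.086]
contact_force: [-0.4, 0.5, -1.2]
opening: 0.622
finger_force: 0.0
```

>>> send_rows --motion '[{"x": -1.12,"y": -1.82,"z": 0.69,"rx": -0.004,"ry": -0.0436,"rz": -0.022,"jaw": 5.5},{"x": -1.04,"y": -1.85,"z": 0.73,"rx": -0.004,"ry": -0.0436,"rz": -0.022,"jaw": 5.5},{"x": -0.97,"y": -1.87,"z": 0.76,"rx": -0.004,"ry": -0.0436,"rz": -0.022,"jaw": 5.5},{"x": 0,"y": 0,"z": 0,"rx": 0,"ry": 0,"rz": 0,"jaw": 5.5},{"x": 0,"y": 0,"z": 0,"rx": 0,"ry": 0,"rz": 0,"jaw": 5.5}]'

```text
clock: 15.9
tool_pos: [0.4776, 0.1173, 0.1157]
eef_rot: [0.651, 0.738, -0.118, 0.134]
contact_force: [0.7, 0.2, 0.0]
opening: 0.625
finger_force: 0.0
```

```bash
python3 - <<'E'
from h import *
from plant import *
np.set_printoptions(precision=4,suppress=True)
s=get_state();print(s["clock"],s["tool_pos"],s["q"])
R=rot(.128,-.35);g=np.array([.4775,.1157,.0148])
plan([(g+[0,0,.025],R),(g,R)],[5,4])
d=snapshot("wrist");np.savez("pics/wr3.npz",**{k:np.array(v) for k,v in d.items()})
h=cv2.cvtColor(d["img"],cv2.COLOR_RGB2HSV)
m=(((h[...,0]<12)|(h[...,0]>170))&(h[...,1]>90)&(h[...,2]<140)).astype(np.uint8)
for c in cv2.findContours(m,cv2.RETR_EXTERNAL,cv2.CHAIN_APPROX_NONE)[0]:
    if cv2.contourArea(c)>300:
        b=cv2.boxPoints(cv2.minAreaRect(c));print(np.round(b.ravel()),"\n",np.array([onz(d,p,.01)[:2] for p in b]))
# lathe after lift
t=snapshot("top");np.savez("pics/top3.npz",**{k:np.array(v) for k,v in t.items()})
E
```

```text
15.9 [0.4776 0.1173 0.1157] [-0.8086  0.8649  0.4527  2.0318 -0.0069  0.4272 -0.3487]
leg 5 rows; rot/row [-0.0001  0.0019 -0.0005]
   [ 0.51 -0.01  1.43]
   [ 0.5  -0.01  1.43]
   [ 0.5  -0.01  1.43]
   [ 0.5  -0.01  1.43]
   [ 0.49 -0.01  1.44]
leg 4 rows; rot/row [0. 0. 0.]
   [ 0.21 -0.    0.59]
   [ 0.21 -0.    0.59]
   [ 0.21 -0.    0.59]
   [ 0.21 -0.    0.59]
[ 55. 243.  67. 222. 168. 281. 156. 301.] 
 [[ 0.3132  0.0169]
 [ 0.3275  0.0405]
 [ 0.3981 -0.0193]
 [ 0.3855 -0.0504]]
[254. 142. 301. 142. 301. 304. 254. 304.] 
 [[ 0.4605  0.1263]
 [ 0.4899  0.13  ]
 [ 0.5179 -0.0381]
 [ 0.4747 -0.0435]]
[-41.  50.  10. -12. 136.  91.  85. 153.] 
 [[0.3002 0.1623]
 [0.3367 0.196 ]
 [0.3908 0.1511]
 [0.3534 0.1048]]
```

>>> send_rows --motion '[{"x": 0.5,"y": 0,"z": 1.43,"rx": 0,"ry": 0.002,"rz": 0,"jaw": 5.5},{"x": 0.5,"y": 0,"z": 1.43,"rx": 0,"ry": 0.002,"rz": 0,"jaw": 5.5},{"x": 0.5,"y": 0,"z": 1.43,"rx": 0,"ry": 0.002,"rz": 0,"jaw": 5.5},{"x": 0.5,"y": 0,"z": 1.43,"rx": 0,"ry": 0.002,"rz": 0,"jaw": 5.5},{"x": 0.5,"y": 0,"z": 1.43,"rx": 0,"ry": 0.002,"rz": 0,"jaw": 5}]'

```text
clock: 16.5
tool_pos: [0.4789, 0.1156, 0.0397]
eef_rot: [0.652, 0.738, -0.114, 0.131]
contact_force: [-0.5, 0.7, 0.6]
opening: 0.575
finger_force: 0.0
```

>>> send_rows --motion '[{"x": 0.21,"y": 0,"z": 0.59,"rx": 0,"ry": 0,"rz": 0,"jaw": 5},{"x": 0.21,"y": 0,"z": 0.59,"rx": 0,"ry": 0,"rz": 0,"jaw": 5},{"x": 0.21,"y": 0,"z": 0.59,"rx": 0,"ry": 0,"rz": 0,"jaw": 5},{"x": 0.0,"y": 0,"z": 0,"rx": 0,"ry": 0,"rz": 0,"jaw": 4.8},{"x": 0,"y": 0,"z": 0,"rx": 0,"ry": 0,"rz": 0,"jaw": 4.8}]'

```text
clock: 17.0
tool_pos: [0.4775, 0.1151, 0.0217]
eef_rot: [0.651, 0.739, -0.115, 0.131]
contact_force: [0.4, -0.1, 0.7]
opening: 0.544
finger_force: 0.0
```

```bash
python3 - <<'E'
from h import *
from plant import *
np.set_printoptions(precision=4,suppress=True)
s=get_state();print(s["clock"],s["tool_pos"],s["contact_force"],Ro.from_quat(s["eef_rot"]).as_matrix()[:,2])
plan([([.4775,.1157,.0146],rot(.128,-.35))],[3])
E
```

```text
17.0 [0.4775 0.1151 0.0217] [ 0.3725 -0.0636  0.7108] [ 0.0434 -0.3404 -0.9393]
leg 3 rows; rot/row [-0.0001  0.0001 -0.0009]
   [0.1  0.   0.22]
   [0.1  0.   0.22]
   [0.1  0.   0.22]
```

>>> send_rows --motion '[{"x": 0.1,"y": 0,"z": 0.22,"rx": 0,"ry": 0,"rz": 0,"jaw": 4.5},{"x": 0.1,"y": 0,"z": 0.22,"rx": 0,"ry": 0,"rz": 0,"jaw": 4.5},{"x": 0.1,"y": 0,"z": 0.22,"rx": 0,"ry": 0,"rz": 0,"jaw": 4.2},{"x": 0,"y": 0,"z": 0,"rx": 0,"ry": 0,"rz": 0,"jaw": 4},{"x": 0,"y": 0,"z": 0,"rx": 0,"ry": 0,"rz": 0,"jaw": 3.8}]'

```text
clock: 17.5
tool_pos: [0.4774, 0.1157, 0.0143]
eef_rot: [0.651, 0.739, -0.115, 0.131]
contact_force: [-0.7, -0.3, -0.6]
opening: 0.437
finger_force: 0.1
```

>>> send_rows --motion '[{"x": 0,"y": 0,"z": 0,"rx": 0,"ry": 0,"rz": 0,"jaw": 3.4},{"x": 0,"y": 0,"z": 0,"rx": 0,"ry": 0,"rz": 0,"jaw": 3},{"x": 0,"y": 0,"z": 0,"rx": 0,"ry": 0,"rz": 0,"jaw": 2.5},{"x": 0,"y": 0,"z": 0,"rx": 0,"ry": 0,"rz": 0,"jaw": 2.5},{"x": 0,"y": 0,"z": 0,"rx": 0,"ry": 0,"rz": 0,"jaw": 2.5}]' --grip_force 15

```text
clock: 18.0
tool_pos: [0.4774, 0.1157, 0.0143]
eef_rot: [0.651, 0.739, -0.115, 0.131]
contact_force: [-0.2, 0.6, 0.3]
opening: 0.358
finger_force: 15.0
```

```bash
python3 - <<'E'
from h import *
from plant import *
np.set_printoptions(precision=4,suppress=True)
s=get_state();print(s["clock"],s["tool_pos"],s["contact_force"],s["opening"],s["finger_force"])
y=-.017+np.pi/2
R=rot(.128,-.35);R2=rot(y,-.35)
p=s["tool_pos"]
# strip centre: tip centre at grasp; 73 mm from B end -> insertion direction lathe +x
ex=np.array([np.cos(.017),-np.sin(.017),0])
foot=np.array([.616,-.1885,0])
print("z",R2.as_matrix()[:,2],"ex",ex)
off=72e-3
tip=lambda c:c-off*ex
def tcp(c,z): return tip(foot+c*ex)+[0,0,z]-.011*R2.as_matrix()[:,2]*[1,1,0]
st=tcp(-.150,.06)
print("stage",st,"final",tcp(0,p[2]))
plan([(p+[0,0,.045],R),([.40,-.04,.06],rot(.8,-.35)),(st,R2)],[3,9,8],p,R)
E
```

```text
18.0 [0.4774 0.1157 0.0143] [-0.16    0.6383  0.2855] 0.3582724893737363 15.011647787541733
z [ 0.3428 -0.0058 -0.9394] ex [ 0.9999 -0.017   0.    ]
stage [ 0.3903 -0.1847  0.06  ] final [ 0.5402 -0.1872  0.0143]
leg 3 rows; rot/row [0. 0. 0.]
   [-0.51  0.   -1.41]
   [-0.51  0.   -1.41]
   [-0.51  0.   -1.41]
leg 9 rows; rot/row [-0.0256 -0.     -0.0701]
   [-1.51 -1.07  0.54]
   [-1.43 -1.19  0.51]
   [-1.34 -1.3   0.48]
   [-1.25 -1.4   0.45]
   [-1.15 -1.5   0.41]
   [-1.04 -1.59  0.37]
   [-0.93 -1.66  0.33]
   [-0.81 -1.73  0.29]
   [-0.68 -1.79  0.24]
leg 8 rows; rot/row [-0.0323  0.     -0.0885]
   [-1.1  -1.38  0.4 ]
   [-0.97 -1.49  0.36]
   [-0.84 -1.58  0.31]
   [-0.7  -1.65  0.25]
   [-0.55 -1.72  0.2 ]
   [-0.39 -1.76  0.14]
   [-0.23 -1.8   0.09]
   [-0.07 -1.81  0.03]
```

>>> send_rows --motion '[{"x": -0.3,"y": 0,"z": -0.8,"rx": 0,"ry": 0,"rz": 0,"jaw": 2.5},{"x": -0.61,"y": 0,"z": -1.7,"rx": 0,"ry": 0,"rz": 0,"jaw": 2.5},{"x": -0.61,"y": 0,"z": -1.7,"rx": 0,"ry": 0,"rz": 0,"jaw": 2.5},{"x": -1.51,"y": -1.07,"z": 0.54,"rx": -0.0256,"ry": 0,"rz": -0.07,"jaw": 2.5},{"x": -1.43,"y": -1.19,"z": 0.51,"rx": -0.0256,"ry": 0,"rz": -0.07,"jaw": 2.5}]'

```text
clock: 18.5
tool_pos: [0.4608, 0.0818, 0.0602]
eef_rot: [0.593, 0.786, -0.103, 0.14]
contact_force: [0.1, -0.2, -1.2]
opening: 0.356
finger_force: 15.0
```

>>> send_rows --motion '[{"x": -1.34,"y": -1.3,"z": 0.48,"rx": -0.0256,"ry": 0,"rz": -0.07,"jaw": 2.5},{"x": -1.25,"y": -1.4,"z": 0.45,"rx": -0.0256,"ry": 0,"rz": -0.07,"jaw": 2.5},{"x": -1.15,"y": -1.5,"z": 0.41,"rx": -0.0256,"ry": 0,"rz": -0.07,"jaw": 2.5},{"x": -1.04,"y": -1.59,"z": 0.37,"rx": -0.0256,"ry": 0,"rz": -0.07,"jaw": 2.5},{"x": -0.93,"y": -1.66,"z": 0.33,"rx": -0.0256,"ry": 0,"rz": -0.07,"jaw": 2.5}]'

```text
clock: 19.0
tool_pos: [0.4262, 0.0437, 0.0632]
eef_rot: [0.544, 0.82, -0.129, 0.124]
contact_force: [-0.8, 0.1, -0.2]
opening: 0.361
finger_force: 15.0
```

>>> send_rows --motion '[{"x": -0.81,"y": -1.73,"z": 0.29,"rx": -0.0256,"ry": 0,"rz": -0.07,"jaw": 2.5},{"x": -0.68,"y": -1.79,"z": 0.24,"rx": -0.0256,"ry": 0,"rz": -0.07,"jaw": 2.5},{"x": -1.1,"y": -1.38,"z": 0.4,"rx": -0.0323,"ry": 0,"rz": -0.0885,"jaw": 2.5},{"x": -0.97,"y": -1.49,"z": 0.36,"rx": -0.0323,"ry": 0,"rz": -0.0885,"jaw": 2.5},{"x": -0.84,"y": -1.58,"z": 0.31,"rx": -0.0323,"ry": 0,"rz": -0.0885,"jaw": 2.5}]'

```text
clock: 19.5
tool_pos: [0.3853, -0.0189, 0.0695]
eef_rot: [0.413, 0.894, -0.119, 0.126]
contact_force: [0.6, -1.4, -0.1]
opening: 0.36
finger_force: 15.0
```

```bash
python3 - <<'E'
from h import *
from plant import *
np.set_printoptions(precision=4,suppress=True)
s=get_state();M=Ro.from_quat(s["eef_rot"]).as_matrix();print(s["clock"],s["tool_pos"],s["opening"],s["q"],"\n",M)
R2=rot(-.017+np.pi/2,-.35)
plan([([.3903,-.1847,.06],R2)],[5])
E
```

```text
19.5 [ 0.3853 -0.0189  0.0695] 0.35970696483632575 [-0.3131  0.8915 -0.0782  2.5012  2.0981  0.4784 -1.8075] 
 [[-0.6268  0.7689  0.1258]
 [ 0.7089  0.6298 -0.3174]
 [-0.3233 -0.1098 -0.9399]]
leg 5 rows; rot/row [-0.0773 -0.013  -0.1565]
   [-2.35 -1.99  1.24]
   [-1.99 -2.42  1.1 ]
   [-1.57 -2.78  0.92]
   [-1.1  -3.05  0.71]
   [-0.6  -3.23  0.48]
```

```bash
python3 - <<'E'
from h import *
R2=rot(-.017+np.pi/2,-.35)
plan([([.4102,-.185,.045],R2)],[10])
E
```

```text
leg 10 rows; rot/row [-0.0387 -0.0065 -0.0782]
   [-1.25 -0.83  0.79]
   [-1.18 -0.95  0.76]
   [-1.09 -1.07  0.73]
   [-1.   -1.18  0.69]
   [-0.9  -1.28  0.65]
   [-0.79 -1.37  0.61]
   [-0.68 -1.45  0.56]
   [-0.56 -1.52  0.5 ]
   [-0.43 -1.58  0.45]
   [-0.31 -1.62  0.39]
```

>>> send_rows --motion '[{"x": -1.25,"y": -0.83,"z": 0.79,"rx": -0.0387,"ry": -0.0065,"rz": -0.078,"jaw": 2.5},{"x": -1.18,"y": -0.95,"z": 0.76,"rx": -0.0387,"ry": -0.0065,"rz": -0.078,"jaw": 2.5},{"x": -1.09,"y": -1.07,"z": 0.73,"rx": -0.0387,"ry": -0.0065,"rz": -0.078,"jaw": 2.5},{"x": -1.0,"y": -1.18,"z": 0.69,"rx": -0.0387,"ry": -0.0065,"rz": -0.078,"jaw": 2.5},{"x": -0.9,"y": -1.28,"z": 0.65,"rx": -0.0387,"ry": -0.0065,"rz": -0.078,"jaw": 2.5}]'

```text
clock: 20.0
tool_pos: [0.4007, -0.0763, 0.0515]
eef_rot: [0.263, 0.951, -0.077, 0.141]
contact_force: [-1.0, 1.5, -2.1]
opening: 0.363
finger_force: 15.0
```

>>> send_rows --motion '[{"x": -0.79,"y": -1.37,"z": 0.61,"rx": -0.0387,"ry": -0.0065,"rz": -0.078,"jaw": 2.5},{"x": -0.68,"y": -1.45,"z": 0.56,"rx": -0.0387,"ry": -0.0065,"rz": -0.078,"jaw": 2.5},{"x": -0.56,"y": -1.52,"z": 0.5,"rx": -0.0387,"ry": -0.0065,"rz": -0.078,"jaw": 2.5},{"x": -0.43,"y": -1.58,"z": 0.45,"rx": -0.0387,"ry": -0.0065,"rz": -0.078,"jaw": 2.5},{"x": -0.31,"y": -1.62,"z": 0.39,"rx": -0.0387,"ry": -0.0065,"rz": -0.078,"jaw": 2.5}]'

```text
clock: 20.5
tool_pos: [0.4061, -0.1604, 0.038]
eef_rot: [0.059, 0.985, -0.015, 0.16]
contact_force: [-7.1, 3.4, -0.6]
opening: 0.36
finger_force: 15.0
```

>>> send_rows --motion '[{"x": 0,"y": 0,"z": 0,"rx": 0,"ry": 0,"rz": 0,"jaw": 2.5},{"x": 0,"y": 0,"z": 0,"rx": 0,"ry": 0,"rz": 0,"jaw": 2.5},{"x": 0,"y": 0,"z": 0,"rx": 0,"ry": 0,"rz": 0,"jaw": 2.5},{"x": 0,"y": 0,"z": 0,"rx": 0,"ry": 0,"rz": 0,"jaw": 2.5},{"x": 0,"y": 0,"z": 0,"rx": 0,"ry": 0,"rz": 0,"jaw": 2.5}]'

```text
clock: 21.0
tool_pos: [0.4065, -0.1583, 0.0382]
eef_rot: [0.06, 0.985, -0.015, 0.159]
contact_force: [-5.6, -1.7, -0.4]
opening: 0.359
finger_force: 15.0
```

```bash
python3 - <<'E'
from h import *
from plant import *
np.set_printoptions(precision=4,suppress=True)
s=get_state();M=Ro.from_quat(s["eef_rot"]).as_matrix();print(s["clock"],s["tool_pos"],s["opening"],s["q"],"\n",M)
for n in("scene","top"):
    d=snapshot(n);np.savez(f"pics/{n}4.npz",**{k:np.array(v) for k,v in d.items()})
R2=rot(-.017+np.pi/2,-.35)
plan([([.4102,-.185,.022],R2)],[5])
E
```

```text
21.0 [ 0.4065 -0.1583  0.0382] 0.35850649021886327 [ 0.9225  1.2687 -1.1963  2.5177  2.0383  1.1798 -0.2604] 
 [[-0.9421  0.1222  0.3123]
 [ 0.1128  0.9925 -0.0478]
 [-0.3157 -0.0098 -0.9488]]
leg 5 rows; rot/row [-0.0087 -0.0058 -0.0193]
   [-0.03 -0.52  0.36]
   [-0.01 -0.52  0.35]
   [-0.   -0.52  0.35]
   [ 0.01 -0.53  0.34]
   [ 0.02 -0.53  0.34]
```

>>> send_rows --motion '[{"x": 0.4,"y": -0.05,"z": -0.12,"rx": 0,"ry": 0,"rz": 0,"jaw": 2.5},{"x": 0.4,"y": -0.05,"z": -0.12,"rx": 0,"ry": 0,"rz": 0,"jaw": 2.5},{"x": 0.4,"y": -0.05,"z": -0.12,"rx": 0,"ry": 0,"rz": 0,"jaw": 2.5},{"x": 0,"y": 0,"z": 0,"rx": 0,"ry": 0,"rz": 0,"jaw": 2.5},{"x": 0,"y": 0,"z": 0,"rx": 0,"ry": 0,"rz": 0,"jaw": 2.5}]'

```text
clock: 21.6
tool_pos: [0.3948, -0.1589, 0.0381]
eef_rot: [0.06, 0.985, -0.014, 0.161]
contact_force: [-0.4, 0.2, 0.7]
opening: 0.36
finger_force: 15.0
```

```bash
python3 - <<'E'
from h import *
from plant import *
np.set_printoptions(precision=4,suppress=True)
s=get_state();M=Ro.from_quat(s["eef_rot"]).as_matrix();print(s["clock"],s["tool_pos"],s["contact_force"],s["opening"],s["q"],"\n",M)
for n in("scene","top"):
    d=snapshot(n);np.savez(f"pics/{n}5.npz",**{k:np.array(v) for k,v in d.items()})
A=np.load("pics/scene5.npz")["img"][120:240,190:390,::-1]
B=np.load("pics/top5.npz")["img"][130:330,220:390,::-1]
B=cv2.resize(B,None,fx=2.4,fy=2.4,interpolation=cv2.INTER_CUBIC);A=cv2.resize(A,(390,234),interpolation=cv2.INTER_CUBIC)
A=cv2.copyMakeBorder(A,0,B.shape[0]-A.shape[0],0,0,cv2.BORDER_CONSTANT)
cv2.imwrite("pics/c5.png",np.hstack([A,B]));print(A.shape,B.shape)
E
```

```text
21.6 [ 0.3948 -0.1589  0.0381] [-0.443   0.1795  0.7374] 0.36026078012461743 [ 0.9297  1.28   -1.206   2.5522  2.0508  1.2081 -0.2865] 
 [[-0.9411  0.1237  0.3147]
 [ 0.1145  0.9923 -0.0477]
 [-0.3182 -0.0089 -0.948 ]]
(480, 390, 3) (480, 408, 3)
```

View pics/c5.png

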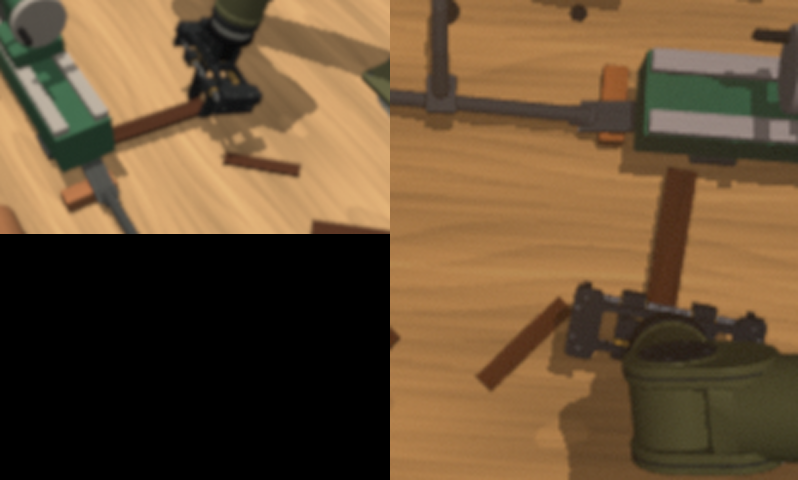

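```bash
python3 - <<'E'
from h import *
np.set_printoptions(precision=4,suppress=True)
T=dict(np.load("pics/top5.npz"));S=dict(np.load("pics/scene5.npz"))
t=lambda x,y:(220+(x-390)/2.4-.3,130+y/2.4-.3)
print("foot edge z.022",[onz(T,t(*p),.022)[:2] for p in((690,162),(737,163))])
print("strip lead z.03",[onz(T,t(*p),.03)[:2] for p in((667,169),(695,171))],"near grip",[onz(T,t(*p),.03)[:2] for p in((647,300),(674,305))])
print("bed end top z.14",[onz(T,t(*p),.140)[:2] for p in((650,52),(636,150))])
print("expected foot px",proj(T,[.571,-.1635,.022]),proj(T,[.571,-.2135,.022]),"meas",t(690,162),t(737,163))
# precise foot/strip mask in a small top crop
h=cv2.cvtColor(T["img"],cv2.COLOR_RGB2HSV)
print(h[196:200,335:372:3,2])
E
```

```text
foot edge z.022 [array([ 0.5647, -0.1869]), array([ 0.5669, -0.2375])]
strip lead z.03 [array([ 0.5536, -0.1614]), array([ 0.5534, -0.1914])] near grip [array([ 0.4118, -0.1458]), array([ 0.4084, -0.1743])]
bed end top z.14 [array([ 0.6479, -0.1266]), array([ 0.5464, -0.1169])]
expected foot px [335.7796 194.2709] [355.0617 195.4894] meas (344.7, 197.2) (364.28333333333336, 197.61666666666667)
[[109 110 109  85  55  57  56  54  53  53  81  85  74]
 [112 112 110  94  60  59  55  55  55  54 100 106 100]
 [110 109 112 106  91  86  75  69  58  60 105 108 107]
 [100  99 109 106 107 107 102  95  85  85 104 103 105]]
```

```bash
python3 - <<'E'
from h import *
np.set_printoptions(precision=4,suppress=True,linewidth=200)
for nm in("scene0","scene5","top0"):
    d=dict(np.load(f"pics/{nm}.npz"));x=.662 if "scene" in nm else .571
    print(nm,"expected +-25:",proj(d,[x,-.1635,0]),proj(d,[x,-.2135,0]),proj(d,[x,-.1635,.014]),"alt:",proj(d,[x,-.187,0]),proj(d,[x,-.2375,0]))
    h=cv2.cvtColor(d["img"],cv2.COLOR_RGB2HSV)
    c=proj(d,[x,-.19,.01]).astype(int)
    sl=(slice(c[1]-12,c[1]+12,1),slice(c[0]-16,c[0]+18,2))
    print("origin",c[0]-16,c[1]-12)
    for v,s,hu in zip(h[sl][...,2],h[sl][...,1],h[sl][...,0]): print(" ".join(f"{a:3d}/{b:3d}/{g:2d}" for a,b,g in zip(v,s,hu)))
E
```

```text
scene0 expected +-25: [216.6994 210.896 ] [210.2373 200.0513] [216.0834 208.0824] alt: [213.6264 205.7389] [207.2355 195.0136]
origin 196 191
207/121/16 199/122/16 202/121/16 195/120/16 190/121/16 159/120/16  71/ 90/24  47/ 87/64  61/ 54/60 114/ 29/30 170/ 36/18 175/ 35/16 160/ 35/16 130/ 33/23 105/ 68/63 106/ 99/68 105/100/68
208/121/16 199/120/16 203/122/16 198/122/16 192/121/16 169/121/16  77/ 93/21  47/ 81/64  53/ 77/66  96/ 37/43 155/ 36/18 159/ 37/17 128/ 36/17 101/ 33/23  98/ 73/64 104/ 98/68 101/ 98/68
211/121/16 201/121/16 202/121/16 201/121/16 194/121/16 170/119/16  79/ 84/20  46/ 72/62  49/ 88/65  81/ 47/54 127/ 34/21 127/ 36/17  96/ 35/18  83/ 34/38  92/ 75/66  97/100/68  86/ 98/68
213/121/16 202/121/16 201/122/16 203/122/16 196/122/16 172/119/16  85/ 78/18  49/ 57/60  48/ 85/66  67/ 61/62  95/ 32/33  94/ 33/20  78/ 33/39  83/ 49/58  88/ 87/67  79/100/69  65/ 98/68
214/122/16 204/121/16 200/120/16 204/121/16 199/120/16 179/120/16 101/ 88/17  52/ 39/56  46/ 83/66  57/ 81/67  81/ 44/49  83/ 40/46  78/ 52/60  81/ 79/66  75/ 95/68  60/102/68  52/ 98/69
214/122/16 206/121/16 2
[... 12087 characters left out ...]
/144/15 155/146/16 155/145/16 153/147/16 152/144/15 152/143/15 150/143/15 148/146/16 146/145/15 101/144/15  99/142/14 104/142/16 145/148/15
163/144/15 163/147/16 163/144/16 161/146/15 161/144/15 160/145/15 159/143/16 159/146/15 158/147/15 157/146/16 157/145/16 155/148/16 153/145/16 110/141/15 104/147/15 123/145/15 151/145/15
160/148/15 160/147/16 165/144/15 164/143/15 163/145/15 162/145/16 162/146/16 161/146/16 162/145/16 162/143/15 161/144/15 161/144/15 159/146/15 138/142/15 137/147/16 149/151/15 157/146/15
155/143/15 155/146/16 157/148/15 157/146/15 159/143/15 158/145/15 157/145/16 154/146/16 156/145/15 157/146/15 158/147/15 157/148/16 161/146/15 159/144/15 154/146/15 156/147/15 158/145/15
```

```bash
python3 - <<'E'
from h import *
R2=rot(-.017+np.pi/2,-.35)
a=np.array([.398,-.2085,.035])
plan([(a,R2),(a+[0,0,-.0198],R2)],[5,4])
E
```

```text
leg 5 rows; rot/row [-0.0088 -0.0053 -0.0197]
   [-0.15 -0.97  0.13]
   [-0.13 -0.98  0.12]
   [-0.11 -0.98  0.11]
   [-0.09 -0.98  0.1 ]
   [-0.07 -0.99  0.09]
leg 4 rows; rot/row [0. 0. 0.]
   [0.17 0.   0.46]
   [0.17 0.   0.46]
   [0.17 0.   0.46]
   [0.17 0.   0.46]
```

>>> send_rows --motion '[{"x": -0.15,"y": -0.97,"z": 0.13,"rx": -0.0088,"ry": -0.0053,"rz": -0.0197,"jaw": 2.5},{"x": -0.13,"y": -0.98,"z": 0.12,"rx": -0.0088,"ry": -0.0053,"rz": -0.0197,"jaw": 2.5},{"x": -0.11,"y": -0.98,"z": 0.11,"rx": -0.0088,"ry": -0.0053,"rz": -0.0197,"jaw": 2.5},{"x": -0.09,"y": -0.98,"z": 0.1,"rx": -0.0088,"ry": -0.0053,"rz": -0.0197,"jaw": 2.5},{"x": -0.07,"y": -0.99,"z": 0.09,"rx": -0.0088,"ry": -0.0053,"rz": -0.0197,"jaw": 2.5}]'

```text
clock: 22.2
tool_pos: [0.3978, -0.2091, 0.0349]
eef_rot: [0.008, 0.985, -0.002, 0.174]
contact_force: [-0.5, -0.4, -0.8]
opening: 0.359
finger_force: 15.0
```

>>> send_rows --motion '[{"x": 0.17,"y": 0,"z": 0.46,"rx": 0,"ry": 0,"rz": 0,"jaw": 2.5},{"x": 0.17,"y": 0,"z": 0.46,"rx": 0,"ry": 0,"rz": 0,"jaw": 2.5},{"x": 0.1,"y": 0,"z": 0.26,"rx": 0,"ry": 0,"rz": 0,"jaw": 2.5},{"x": 0,"y": 0,"z": 0,"rx": 0,"ry": 0,"rz": 0,"jaw": 2.5},{"x": 0,"y": 0,"z": 0,"rx": 0,"ry": 0,"rz": 0,"jaw": 2.5}]'

```text
clock: 22.7
tool_pos: [0.3975, -0.2078, 0.0222]
eef_rot: [0.008, 0.985, -0.001, 0.174]
contact_force: [0.3, 0.7, -0.7]
opening: 0.36
finger_force: 15.0
```

```bash
python3 - <<'E'
from h import *
from plant import *
np.set_printoptions(precision=4,suppress=True)
s=get_state();M=Ro.from_quat(s["eef_rot"]).as_matrix();print(s["clock"],s["tool_pos"],s["contact_force"],s["moment"],s["q"],M[:,1],M[:,2])
R2=rot(-.017+np.pi/2,-.35)
plan([([.402,-.2088,.0154],R2),([.5397,-.2112,.0154],R2)],[3,14])
E
```

```text
22.7 [ 0.3975 -0.2078  0.0222] [ 0.3233  0.7423 -0.6896] [-0.014   0.378  -0.0599] [ 1.1021  1.288  -1.1345  2.4666  2.1312  1.039   0.0161] [0.0157 0.9999 0.0004] [ 0.3419 -0.005  -0.9397]
leg 3 rows; rot/row [ 0.0003 -0.0003  0.0004]
   [-0.06 -0.03  0.26]
   [-0.06 -0.03  0.26]
   [-0.06 -0.03  0.26]
leg 14 rows; rot/row [0. 0. 0.]
   [-0.92 -0.    0.34]
   [-0.92 -0.    0.34]
   [-0.92 -0.    0.34]
   [-0.92 -0.    0.34]
   [-0.92 -0.    0.34]
   [-0.92 -0.    0.34]
   [-0.92 -0.    0.34]
   [-0.92 -0.    0.34]
   [-0.92 -0.    0.34]
   [-0.92 -0.    0.34]
   [-0.92 -0.    0.34]
   [-0.92 -0.    0.34]
   [-0.92 -0.    0.34]
   [-0.92 -0.    0.34]
```

>>> send_rows --motion '[{"x": 0.07,"y": -0.03,"z": 0.23,"rx": 0,"ry": 0,"rz": 0,"jaw": 2.5},{"x": 0.07,"y": -0.03,"z": 0.23,"rx": 0,"ry": 0,"rz": 0,"jaw": 2.5},{"x": 0.07,"y": -0.03,"z": 0.23,"rx": 0,"ry": 0,"rz": 0,"jaw": 2.5},{"x": 0,"y": 0,"z": 0,"rx": 0,"ry": 0,"rz": 0,"jaw": 2.5},{"x": 0,"y": 0,"z": 0,"rx": 0,"ry": 0,"rz": 0,"jaw": 2.5}]'

```text
clock: 23.2
tool_pos: [0.3978, -0.2095, 0.015]
eef_rot: [0.008, 0.985, -0.002, 0.174]
contact_force: [-0.1, -0.1, -0.4]
opening: 0.362
finger_force: 15.0
```

>>> send_rows --motion '[{"x": -0.46,"y": 0,"z": 0.17,"rx": 0,"ry": 0,"rz": 0,"jaw": 2.5},{"x": -0.46,"y": 0,"z": 0.17,"rx": 0,"ry": 0,"rz": 0,"jaw": 2.5},{"x": -0.46,"y": 0,"z": 0.17,"rx": 0,"ry": 0,"rz": 0,"jaw": 2.5},{"x": -0.46,"y": 0,"z": 0.17,"rx": 0,"ry": 0,"rz": 0,"jaw": 2.5},{"x": -0.46,"y": 0,"z": 0.17,"rx": 0,"ry": 0,"rz": 0,"jaw": 2.5}]'

```text
clock: 23.7
tool_pos: [0.4229, -0.2099, 0.0151]
eef_rot: [0.008, 0.985, -0.002, 0.174]
contact_force: [-0.6, 0.1, 0.2]
opening: 0.357
finger_force: 15.0
```

```bash
python3 - <<'E'
from h import *
from plant import *
np.set_printoptions(precision=4,suppress=True)
s=get_state();M=Ro.from_quat(s["eef_rot"]).as_matrix();print(s["clock"],s["tool_pos"],s["contact_force"],s["moment"],M[:,1],M[:,2])
R2=rot(-.017+np.pi/2,-.35)
plan([([.5397,-.2112,.0154],R2)],[15])
E
```

```text
23.7 [ 0.4229 -0.2099  0.0151] [-0.6318  0.1106  0.1581] [ 0.0096  0.3701 -0.0015] [ 0.0169  0.9999 -0.0005] [ 0.3423 -0.0063 -0.9396]
leg 15 rows; rot/row [-0. -0.  0.]
   [-0.73  0.    0.26]
   [-0.73  0.    0.26]
   [-0.73  0.    0.26]
   [-0.73  0.    0.26]
   [-0.73  0.    0.26]
   [-0.73  0.    0.26]
   [-0.73  0.    0.26]
   [-0.73  0.    0.26]
   [-0.73  0.    0.26]
   [-0.73  0.    0.26]
   [-0.73  0.    0.26]
   [-0.73  0.    0.26]
   [-0.73  0.    0.26]
   [-0.73  0.    0.26]
   [-0.73  0.    0.26]
```

>>> send_rows --motion '[{"x": -0.73,"y": 0,"z": 0.265,"rx": 0,"ry": 0,"rz": 0,"jaw": 2.5},{"x": -0.73,"y": 0,"z": 0.265,"rx": 0,"ry": 0,"rz": 0,"jaw": 2.5},{"x": -0.73,"y": 0,"z": 0.265,"rx": 0,"ry": 0,"rz": 0,"jaw": 2.5},{"x": -0.73,"y": 0,"z": 0.265,"rx": 0,"ry": 0,"rz": 0,"jaw": 2.5},{"x": -0.73,"y": 0,"z": 0.265,"rx": 0,"ry": 0,"rz": 0,"jaw": 2.5}]'

```text
clock: 24.2
tool_pos: [0.4619, -0.2106, 0.015]
eef_rot: [0.008, 0.985, -0.002, 0.174]
contact_force: [0.1, -0.7, 0.1]
opening: 0.358
finger_force: 15.0
```

>>> send_rows --motion '[{"x": -0.73,"y": 0,"z": 0.265,"rx": 0,"ry": 0,"rz": 0,"jaw": 2.5},{"x": -0.73,"y": 0,"z": 0.265,"rx": 0,"ry": 0,"rz": 0,"jaw": 2.5},{"x": -0.73,"y": 0,"z": 0.265,"rx": 0,"ry": 0,"rz": 0,"jaw": 2.5},{"x": -0.73,"y": 0,"z": 0.265,"rx": 0,"ry": 0,"rz": 0,"jaw": 2.5},{"x": -0.73,"y": 0,"z": 0.265,"rx": 0,"ry": 0,"rz": 0,"jaw": 2.5}]'

```text
clock: 24.7
tool_pos: [0.5006, -0.2112, 0.015]
eef_rot: [0.008, 0.985, -0.002, 0.174]
contact_force: [0.4, -0.2, -0.5]
opening: 0.361
finger_force: 15.0
```

>>> send_rows --motion '[{"x": -0.7,"y": 0,"z": 0.255,"rx": 0,"ry": 0,"rz": 0,"jaw": 2.5},{"x": -0.7,"y": 0,"z": 0.255,"rx": 0,"ry": 0,"rz": 0,"jaw": 2.5},{"x": -0.6,"y": 0,"z": 0.22,"rx": 0,"ry": 0,"rz": 0,"jaw": 2.5},{"x": -0.5,"y": 0,"z": 0.18,"rx": 0,"ry": 0,"rz": 0,"jaw": 2.5},{"x": -0.4,"y": 0,"z": 0.145,"rx": 0,"ry": 0,"rz": 0,"jaw": 2.5}]'

```text
clock: 25.2
tool_pos: [0.5312, -0.2117, 0.0151]
eef_rot: [0.008, 0.985, -0.002, 0.174]
contact_force: [-0.5, 0.3, -0.5]
opening: 0.359
finger_force: 15.0
```

>>> send_rows --motion '[{"x": -0.3,"y": 0,"z": 0.11,"rx": 0,"ry": 0,"rz": 0,"jaw": 2.5},{"x": -0.2,"y": 0,"z": 0.073,"rx": 0,"ry": 0,"rz": 0,"jaw": 2.5},{"x": 0,"y": 0,"z": 0,"rx": 0,"ry": 0,"rz": 0,"jaw": 2.5},{"x": 0,"y": 0,"z": 0,"rx": 0,"ry": 0,"rz": 0,"jaw": 2.5},{"x": 0,"y": 0,"z": 0,"rx": 0,"ry": 0,"rz": 0,"jaw": 2.5}]'

```text
clock: 25.7
tool_pos: [0.5359, -0.2118, 0.015]
eef_rot: [0.008, 0.985, -0.002, 0.174]
contact_force: [-0.2, 0.1, -0.1]
opening: 0.361
finger_force: 15.0
```

```bash
python3 - <<'E'
from h import *
from plant import *
np.set_printoptions(precision=4,suppress=True)
s=get_state();M=Ro.from_quat(s["eef_rot"]).as_matrix();print(s["clock"],s["tool_pos"],s["contact_force"],s["moment"],s["opening"],M[:,1],M[:,2])
# brown mask beyond the bed on the far side (scene view)
d=snapshot("scene");h=cv2.cvtColor(d["img"],cv2.COLOR_RGB2HSV)
m=(((h[...,0]<12)|(h[...,0]>170))&(h[...,1]>90)&(h[...,2]<140)).astype(np.uint8)
for c in cv2.findContours(m,cv2.RETR_EXTERNAL,cv2.CHAIN_APPROX_NONE)[0]:
    if cv2.contourArea(c)>25:
        b=cv2.boxPoints(cv2.minAreaRect(c));print(np.round(b.ravel()),np.round([onz(d,p,.011)[:2] for p in b],3).tolist())
E
```

```text
25.7 [ 0.5359 -0.2118  0.015 ] [-0.1916  0.1319 -0.0529] [-0.0228  0.3624  0.047 ] 0.360691171764248 [ 0.0167  0.9999 -0.0003] [ 0.3418 -0.006  -0.9397]
[349. 246. 351. 234. 437. 246. 435. 258.] [[0.389, 0.15], [0.359, 0.118], [0.175, 0.272], [0.208, 0.3]]
[305. 203. 306. 199. 342. 205. 341. 209.] [[0.414, -0.046], [0.403, -0.058], [0.32, 0.017], [0.331, 0.029]]
[199. 201. 211. 195. 214. 201. 202. 207.] [[0.694, -0.219], [0.653, -0.22], [0.656, -0.193], [0.697, -0.193]]
```

>>> send_rows --motion '[{"x": -0.1,"y": 0,"z": 0.06,"rx": 0,"ry": 0,"rz": 0,"jaw": 2.5},{"x": -0.15,"y": 0,"z": 0.08,"rx": 0,"ry": 0,"rz": 0,"jaw": 2.5},{"x": -0.1,"y": 0,"z": 0.06,"rx": 0,"ry": 0,"rz": 0,"jaw": 2.5},{"x": 0,"y": 0,"z": 0.03,"rx": 0,"ry": 0,"rz": 0,"jaw": 2.5},{"x": 0,"y": 0,"z": 0,"rx": 0,"ry": 0,"rz": 0,"jaw": 3}]'

```text
clock: 26.25
tool_pos: [0.5405, -0.2119, 0.0143]
eef_rot: [0.008, 0.985, -0.002, 0.174]
contact_force: [0.9, -0.2, 1.4]
opening: 0.36
finger_force: 15.0
```

>>> send_rows --motion '[{"x": 0,"y": 0,"z": 0,"rx": 0,"ry": 0,"rz": 0,"jaw": 3.6},{"x": 0,"y": 0,"z": 0,"rx": 0,"ry": 0,"rz": 0,"jaw": 4.2},{"x": 0,"y": 0,"z": 0,"rx": 0,"ry": 0,"rz": 0,"jaw": 4.8},{"x": 0,"y": 0,"z": 0,"rx": 0,"ry": 0,"rz": 0,"jaw": 5},{"x": 0,"y": 0,"z": 0,"rx": 0,"ry": 0,"rz": 0,"jaw": 5}]'

```text
clock: 26.75
tool_pos: [0.5402, -0.2118, 0.0141]
eef_rot: [0.008, 0.985, -0.002, 0.174]
contact_force: [-0.7, 0.2, 0.7]
opening: 0.566
finger_force: 0.4
```

>>> send_rows --motion '[{"x": 0,"y": 0,"z": -1,"rx": 0,"ry": 0,"rz": 0,"jaw": 5},{"x": 0,"y": 0,"z": -2,"rx": 0,"ry": 0,"rz": 0,"jaw": 5},{"x": 0,"y": 0,"z": -3,"rx": 0,"ry": 0,"rz": 0,"jaw": 5},{"x": 0,"y": 0,"z": -3,"rx": 0,"ry": 0,"rz": 0,"jaw": 5},{"x": 0,"y": 0,"z": -3,"rx": 0,"ry": 0,"rz": 0,"jaw": 5}]'

```text
clock: 27.25
tool_pos: [0.4983, -0.2107, 0.1282]
eef_rot: [0.008, 0.985, -0.002, 0.173]
contact_force: [1.1, -1.3, 0.5]
opening: 0.571
finger_force: 0.0
```

```bash
python3 - <<'E'
from h import *
from plant import *
np.set_printoptions(precision=4,suppress=True)
s=get_state();M=Ro.from_quat(s["eef_rot"]).as_matrix();print(s["clock"],s["tool_pos"],s["contact_force"],s["q"])
for n in("scene","top"):
    d=snapshot(n);np.savez(f"pics/{n}6.npz",**{k:np.array(v) for k,v in d.items()})
    h=cv2.cvtColor(d["img"],cv2.COLOR_RGB2HSV)
    m=(((h[...,0]<12)|(h[...,0]>170))&(h[...,1]>90)&(h[...,2]<140)).astype(np.uint8)
    for c in cv2.findContours(m,cv2.RETR_EXTERNAL,cv2.CHAIN_APPROX_NONE)[0]:
        if cv2.contourArea(c)>15:
            b=cv2.boxPoints(cv2.minAreaRect(c));print(n,np.round(b.ravel()),np.round([onz(d,p,.010)[:2] for p in b],3).tolist())
plan([([.44,-.10,.16],rot(.8,-.1)),([.59,.12,.20],rot(.0,0)),([.6162,.2262,.12],rot(-.05,0)),([.6162,.2262,.0285],rot(-.05,0))],[9,9,5,5])
E
```

```text
27.25 [ 0.4983 -0.2107  0.1282] [ 1.0629 -1.3226  0.4523] [ 1.0365  1.0186 -1.1758  2.1921  1.6821  0.8004  0.3453]
scene [349. 246. 351. 234. 436. 246. 435. 258.] [[0.389, 0.149], [0.36, 0.117], [0.174, 0.271], [0.207, 0.299]]
scene [306. 203. 306. 199. 342. 205. 342. 209.] [[0.413, -0.047], [0.402, -0.06], [0.319, 0.016], [0.33, 0.028]]
scene [199. 201. 212. 195. 214. 201. 201. 207.] [[0.697, -0.22], [0.653, -0.22], [0.655, -0.195], [0.699, -0.195]]
top [143. 329. 210. 260. 222. 272. 155. 340.] [[0.201, 0.299], [0.381, 0.149], [0.354, 0.117], [0.175, 0.266]]
top [348. 205. 351. 198. 359. 201. 355. 209.] [[0.548, -0.197], [0.568, -0.206], [0.559, -0.226], [0.539, -0.217]]
leg 9 rows; rot/row [0.0186 0.0269 0.0821]
   [ 0.52  1.22 -0.55]
   [ 0.63  1.17 -0.55]
   [ 0.74  1.1  -0.55]
   [ 0.84  1.02 -0.55]
   [ 0.94  0.94 -0.55]
   [ 1.03  0.85 -0.54]
   [ 1.11  0.75 -0.52]
   [ 1.18  0.65 -0.51]
   [ 1.24  0.54 -0.48]
leg 9 rows; rot/row [0.0044 0.0105 0.0888]
   [ 0.46  2.91 -0.49]
   [ 0.72  2.86 -0.5 ]
   [ 0.98  2.78 -0.5 ]
   [ 1.23  2.68 -0.5 ]
   [ 1.46  2.56 -0.5 ]
   [ 1.69  2.42 -0.5 ]
   [ 1.9   2.26 -0.49]
   [ 2.1   2.08 -0.48]
   [ 2.28  1.88 -0.46]
leg 5 rows; rot/row [0.   0.   0.01]
   [2.12 0.52 1.6 ]
   [2.13 0.5  1.6 ]
   [2.13 0.48 1.6 ]
   [2.14 0.46 1.6 ]
   [2.14 0.44 1.6 ]
leg 5 rows; rot/row [0. 0. 0.]
   [0.   0.   1.83]
   [0.   0.   1.83]
   [0.   0.   1.83]
   [0.   0.   1.83]
   [0.   0.   1.83]
```

>>> send_rows --motion '[{"x": 0.52,"y": 1.22,"z": -0.55,"rx": 0.0186,"ry": 0.0269,"rz": 0.082,"jaw": 5},{"x": 0.63,"y": 1.17,"z": -0.55,"rx": 0.0186,"ry": 0.0269,"rz": 0.082,"jaw": 5},{"x": 0.74,"y": 1.1,"z": -0.55,"rx": 0.0186,"ry": 0.0269,"rz": 0.082,"jaw": 5},{"x": 0.84,"y": 1.02,"z": -0.55,"rx": 0.0186,"ry": 0.0269,"rz": 0.082,"jaw": 5},{"x": 0.94,"y": 0.94,"z": -0.55,"rx": 0.0186,"ry": 0.0269,"rz": 0.082,"jaw": 5}]'

```text
clock: 27.85
tool_pos: [0.4659, -0.1489, 0.1432]
eef_rot: [0.218, 0.97, -0.011, 0.103]
contact_force: [0.6, 0.7, 0.1]
opening: 0.566
finger_force: 0.0
```

>>> send_rows --motion '[{"x": 1.03,"y": 0.85,"z": -0.54,"rx": 0.0186,"ry": 0.0269,"rz": 0.082,"jaw": 5},{"x": 1.11,"y": 0.75,"z": -0.52,"rx": 0.0186,"ry": 0.0269,"rz": 0.082,"jaw": 5},{"x": 1.18,"y": 0.65,"z": -0.51,"rx": 0.0186,"ry": 0.0269,"rz": 0.082,"jaw": 5},{"x": 1.24,"y": 0.54,"z": -0.48,"rx": 0.0186,"ry": 0.0269,"rz": 0.082,"jaw": 5},{"x": 0,"y": 0,"z": -1,"rx": 0,"ry": 0,"rz": 0,"jaw": 5}]'

```text
clock: 28.35
tool_pos: [0.4393, -0.098, 0.1666]
eef_rot: [0.375, 0.926, -0.018, 0.043]
contact_force: [0.6, -0.4, -0.0]
opening: 0.566
finger_force: 0.0
```

```bash
python3 - <<'E'
from h import *
from plant import *
np.set_printoptions(precision=4,suppress=True)
s=get_state();print(s["clock"],s["tool_pos"],s["contact_force"],s["q"])
plan([([.56,.12,.20],rot(.0,0)),([.6162,.2262,.12],rot(-.05,0))],[10,5])
E
```

```text
28.35 [ 0.4393 -0.098   0.1666] [ 0.607  -0.4329 -0.017 ] [ 0.7645  0.8898 -1.2237  2.2022  1.2263  0.9833 -0.4245]
leg 10 rows; rot/row [0.0036 0.0089 0.0801]
   [ 0.62  2.41 -0.4 ]
   [ 0.81  2.35 -0.4 ]
   [ 1.    2.27 -0.4 ]
   [ 1.18  2.18 -0.4 ]
   [ 1.35  2.08 -0.39]
   [ 1.52  1.96 -0.39]
   [ 1.68  1.83 -0.38]
   [ 1.82  1.69 -0.37]
   [ 1.95  1.54 -0.36]
   [ 2.07  1.38 -0.35]
leg 5 rows; rot/row [0.   0.   0.01]
   [2.12 1.12 1.6 ]
   [2.14 1.1  1.6 ]
   [2.15 1.08 1.6 ]
   [2.16 1.06 1.6 ]
   [2.17 1.04 1.6 ]
```

>>> send_rows --motion '[{"x": 0.62,"y": 2.41,"z": -0.4,"rx": 0.0036,"ry": 0.0089,"rz": 0.08,"jaw": 5},{"x": 0.81,"y": 2.35,"z": -0.4,"rx": 0.0036,"ry": 0.0089,"rz": 0.08,"jaw": 5},{"x": 1.0,"y": 2.27,"z": -0.4,"rx": 0.0036,"ry": 0.0089,"rz": 0.08,"jaw": 5},{"x": 1.18,"y": 2.18,"z": -0.4,"rx": 0.0036,"ry": 0.0089,"rz": 0.08,"jaw": 5},{"x": 1.35,"y": 2.08,"z": -0.39,"rx": 0.0036,"ry": 0.0089,"rz": 0.08,"jaw": 5}]'

```text
clock: 28.85
tool_pos: [0.5005, 0.0095, 0.1837]
eef_rot: [0.554, 0.832, -0.009, 0.023]
contact_force: [-0.3, 0.4, 0.1]
opening: 0.569
finger_force: 0.0
```

>>> send_rows --motion '[{"x": 1.52,"y": 1.96,"z": -0.39,"rx": 0.0036,"ry": 0.0089,"rz": 0.08,"jaw": 5},{"x": 1.68,"y": 1.83,"z": -0.38,"rx": 0.0036,"ry": 0.0089,"rz": 0.08,"jaw": 5},{"x": 1.82,"y": 1.69,"z": -0.37,"rx": 0.0036,"ry": 0.0089,"rz": 0.08,"jaw": 5},{"x": 1.95,"y": 1.54,"z": -0.36,"rx": 0.0036,"ry": 0.0089,"rz": 0.08,"jaw": 5},{"x": 2.07,"y": 1.38,"z": -0.35,"rx": 0.0036,"ry": 0.0089,"rz": 0.08,"jaw": 5}]'

```text
clock: 29.35
tool_pos: [0.561, 0.1182, 0.2003]
eef_rot: [0.708, 0.706, 0.0, 0.001]
contact_force: [-0.6, -0.2, -1.2]
opening: 0.566
finger_force: 0.0
```

```bash
python3 - <<'E'
from h import *
from plant import *
np.set_printoptions(precision=4,suppress=True)
s=get_state();print(s["clock"],s["tool_pos"],s["contact_force"],s["q"])
plan([([.6162,.2262,.12],rot(-.05,0))],[7])
E
```

```text
29.35 [0.561  0.1182 0.2003] [-0.6428 -0.2451 -1.2325] [ 0.2841  0.9071 -1.0992  1.7527  0.9163  1.0897 -1.1403]
leg 7 rows; rot/row [0.0002 0.0002 0.0067]
   [1.55 0.78 1.15]
   [1.55 0.77 1.15]
   [1.56 0.76 1.15]
   [1.56 0.75 1.15]
   [1.57 0.74 1.15]
   [1.57 0.73 1.15]
   [1.58 0.72 1.15]
```

>>> send_rows --motion '[{"x": 1.55,"y": 0.78,"z": 1.15,"rx": 0,"ry": 0,"rz": 0.0067,"jaw": 5},{"x": 1.55,"y": 0.77,"z": 1.15,"rx": 0,"ry": 0,"rz": 0.0067,"jaw": 5},{"x": 1.56,"y": 0.76,"z": 1.15,"rx": 0,"ry": 0,"rz": 0.0067,"jaw": 5},{"x": 1.56,"y": 0.75,"z": 1.15,"rx": 0,"ry": 0,"rz": 0.0067,"jaw": 5},{"x": 1.57,"y": 0.74,"z": 1.15,"rx": 0,"ry": 0,"rz": 0.0067,"jaw": 5}]'

```text
clock: 29.85
tool_pos: [0.6002, 0.1951, 0.1421]
eef_rot: [0.719, 0.695, -0.0, 0.001]
contact_force: [0.1, -0.2, -0.6]
opening: 0.574
finger_force: 0.0
```

>>> send_rows --motion '[{"x": 1.57,"y": 0.73,"z": 1.15,"rx": 0,"ry": 0,"rz": 0.0067,"jaw": 5},{"x": 1.58,"y": 0.72,"z": 1.15,"rx": 0,"ry": 0,"rz": 0.0067,"jaw": 5},{"x": 0,"y": 0,"z": 0,"rx": 0,"ry": 0,"rz": 0,"jaw": 5},{"x": 0,"y": 0,"z": 0,"rx": 0,"ry": 0,"rz": 0,"jaw": 5},{"x": 0,"y": 0,"z": 0,"rx": 0,"ry": 0,"rz": 0,"jaw": 5}]'

```text
clock: 30.35
tool_pos: [0.6155, 0.2253, 0.1202]
eef_rot: [0.724, 0.69, 0.0, 0.001]
contact_force: [-0.4, -0.6, 0.7]
opening: 0.568
finger_force: 0.0
```

```bash
python3 - <<'E'
from h import *
from plant import *
np.set_printoptions(precision=4,suppress=True)
s=get_state();print(s["clock"],s["tool_pos"],s["contact_force"],s["q"])
plan([([.6162,.2262,.0285],rot(-.05,0))],[8])
d=snapshot("wrist");E=np.array(d["extrinsics"])
h=cv2.cvtColor(d["img"],cv2.COLOR_RGB2HSV);dk=(h[...,1]<110)&(h[...,2]<95)
for y in (.245,.26,.27):
    c=proj(d,[.617,y,.036]).astype(int);u=np.where(dk[c[1],max(0,c[0]-50):c[0]+50])[0]+max(0,c[0]-50)
    print(c,u.min(),u.max(),len(u),onz(d,((u.min()+u.max())/2,c[1]),.036)) if len(u) else print(c)
E
```

```text
30.35 [0.6155 0.2253 0.1202] [-0.4274 -0.6442  0.684 ] [ 0.0503  1.0746 -0.9994  1.5465  0.9911  1.0893 -1.25  ]
leg 8 rows; rot/row [0.0003 0.0002 0.0002]
   [0.01 0.01 1.15]
   [0.01 0.01 1.15]
   [0.01 0.01 1.15]
   [0.01 0.01 1.15]
   [0.01 0.01 1.15]
   [0.01 0.01 1.15]
   [0.01 0.01 1.15]
   [0.01 0.01 1.15]
[279 189] 265 293 29 [0.6164 0.245  0.036 ]
[278 165] 264 292 29 [0.6165 0.2604 0.036 ]
[278 149] 265 290 26 [0.6167 0.2702 0.036 ]
```

>>> send_rows --motion '[{"x": 0,"y": 0,"z": 1.6,"rx": 0,"ry": 0,"rz": 0,"jaw": 5},{"x": 0,"y": 0,"z": 1.9,"rx": 0,"ry": 0,"rz": 0,"jaw": 5},{"x": 0,"y": 0.05,"z": 1.9,"rx": 0,"ry": 0,"rz": 0,"jaw": 5},{"x": 0,"y": 0.05,"z": 1.9,"rx": 0,"ry": 0,"rz": 0,"jaw": 5},{"x": 0,"y": 0,"z": 1.2,"rx": 0,"ry": 0,"rz": 0,"jaw": 5}]'

```text
clock: 30.9
tool_pos: [0.6155, 0.2256, 0.0316]
eef_rot: [0.724, 0.69, -0.001, 0.001]
contact_force: [-0.1, 0.6, 0.3]
opening: 0.571
finger_force: 0.0
```

>>> send_rows --motion '[{"x": 0,"y": 0,"z": 0.6,"rx": 0,"ry": 0,"rz": 0,"jaw": 4.5},{"x": 0,"y": 0,"z": 0,"rx": 0,"ry": 0,"rz": 0,"jaw": 4},{"x": 0,"y": 0,"z": 0,"rx": 0,"ry": 0,"rz": 0,"jaw": 3.2},{"x": 0,"y": 0,"z": 0,"rx": 0,"ry": 0,"rz": 0,"jaw": 2.5},{"x": 0,"y": 0,"z": 0,"rx": 0,"ry": 0,"rz": 0,"jaw": 1.6}]' --grip_force 20

```text
clock: 31.4
tool_pos: [0.6169, 0.2268, 0.0296]
eef_rot: [0.724, 0.69, 0.001, 0.001]
contact_force: [-0.2, 0.3, 0.3]
opening: 0.219
finger_force: 0.4
```

>>> send_rows --motion '[{"x": 0,"y": 0,"z": 0,"rx": 0,"ry": 0,"rz": 0,"jaw": 1},{"x": 0,"y": 0,"z": 0,"rx": 0,"ry": 0,"rz": 0,"jaw": 1},{"x": 0,"y": 0,"z": 0,"rx": 0,"ry": 0,"rz": 0,"jaw": 1},{"x": 0,"y": 0,"z": 0,"rx": 0,"ry": 0,"rz": 0,"jaw": 1},{"x": 0,"y": 0,"z": 0,"rx": 0,"ry": 0,"rz": 0,"jaw": 1}]'

```text
clock: 31.9
tool_pos: [0.6164, 0.2269, 0.0294]
eef_rot: [0.724, 0.69, 0.001, 0.001]
contact_force: [-2.9, -0.7, 5.5]
opening: 0.191
finger_force: 19.2
```

```bash
python3 - <<'E'
from h import *
from plant import *
np.set_printoptions(precision=4,suppress=True)
s=get_state();M=Ro.from_quat(s["eef_rot"]).as_matrix();print(s["clock"],s["tool_pos"],s["contact_force"],s["moment"],s["opening"],s["finger_force"],M[:,1],M[:,2])
E
```

```text
31.9 [0.6164 0.2269 0.0294] [-2.9134 -0.664   5.5113] [-0.2049  0.4823  0.0305] 0.19122530831864668 19.218861311674118 [ 0.9989 -0.0478  0.0019] [ 0.0019 -0.0005 -1.    ]
```

>>> send_rows --motion '[{"x": 0,"y": 0,"z": 0.08,"rx": 0,"ry": 0,"rz": 0,"jaw": 1},{"x": 0,"y": 0,"z": 0.08,"rx": 0,"ry": 0,"rz": 0,"jaw": 1},{"x": 0,"y": 0,"z": 0.08,"rx": 0,"ry": 0,"rz": 0,"jaw": 1},{"x": 0,"y": 0,"z": 0.08,"rx": 0,"ry": 0,"rz": 0,"jaw": 1},{"x": 0,"y": 0,"z": 0.08,"rx": 0,"ry": 0,"rz": 0,"jaw": 1}]'

```text
clock: 32.4
tool_pos: [0.6167, 0.2267, 0.0261]
eef_rot: [0.724, 0.69, 0.001, 0.001]
contact_force: [-2.4, -2.5, 9.9]
opening: 0.194
finger_force: 18.8
```

>>> send_rows --motion '[{"x": 0,"y": 0,"z": 0.05,"rx": 0,"ry": 0,"rz": 0,"jaw": 1},{"x": 0,"y": 0,"z": 0.05,"rx": 0,"ry": 0,"rz": 0,"jaw": 1},{"x": 0,"y": 0,"z": 0,"rx": 0,"ry": 0,"rz": 0,"jaw": 1},{"x": 0,"y": 0,"z": 0,"rx": 0,"ry": 0,"rz": 0,"jaw": 1},{"x": 0,"y": 0,"z": 0,"rx": 0,"ry": 0,"rz": 0,"jaw": 1}]'

```text
clock: 32.9
tool_pos: [0.6168, 0.2267, 0.0253]
eef_rot: [0.724, 0.69, 0.001, 0.001]
contact_force: [-3.4, -2.1, 9.8]
opening: 0.191
finger_force: 18.7
```

>>> send_rows --motion '[{"x": 0,"y": 0,"z": 0.05,"rx": 0,"ry": 0,"rz": 0,"jaw": 1},{"x": 0,"y": 0,"z": 0.05,"rx": 0,"ry": 0,"rz": 0,"jaw": 1},{"x": 0,"y": 0,"z": 0.05,"rx": 0,"ry": 0,"rz": 0,"jaw": 1},{"x": 0,"y": 0,"z": 0.0,"rx": 0,"ry": 0,"rz": 0,"jaw": 1},{"x": 0,"y": 0,"z": 0,"rx": 0,"ry": 0,"rz": 0,"jaw": 1}]'

```text
clock: 33.4
tool_pos: [0.6169, 0.2267, 0.024]
eef_rot: [0.724, 0.69, 0.001, 0.001]
contact_force: [-3.7, -2.1, 12.0]
opening: 0.189
finger_force: 18.6
```

>>> send_rows --motion '[{"x": 0,"y": 0,"z": 0.05,"rx": 0,"ry": 0,"rz": 0,"jaw": 1},{"x": 0,"y": 0,"z": 0,"rx": 0,"ry": 0,"rz": 0,"jaw": 1},{"x": 0,"y": 0,"z": 0,"rx": 0,"ry": 0,"rz": 0,"jaw": 1},{"x": 0,"y": 0,"z": 0,"rx": 0,"ry": 0,"rz": 0,"jaw": 1},{"x": 0,"y": 0,"z": 0,"rx": 0,"ry": 0,"rz": 0,"jaw": 1}]'

```text
clock: 33.9
tool_pos: [0.617, 0.2267, 0.0239]
eef_rot: [0.724, 0.69, 0.001, 0.001]
contact_force: [-3.3, -2.3, 13.4]
opening: 0.194
finger_force: 18.5
```

>>> send_rows --motion '[{"x": 0,"y": -0.15,"z": 0,"rx": 0,"ry": 0,"rz": -0.005,"jaw": 1},{"x": 0,"y": -0.3,"z": 0,"rx": 0,"ry": 0,"rz": -0.0097,"jaw": 1},{"x": 0,"y": -0.3,"z": 0,"rx": 0,"ry": 0,"rz": -0.0097,"jaw": 1},{"x": 0,"y": -0.3,"z": 0,"rx": 0,"ry": 0,"rz": -0.0097,"jaw": 1},{"x": 0,"y": -0.3,"z": 0,"rx": 0,"ry": 0,"rz": -0.0097,"jaw": 1}]'

```text
clock: 34.4
tool_pos: [0.6062, 0.2269, 0.024]
eef_rot: [0.709, 0.705, 0.003, 0.003]
contact_force: [2.3, -1.8, 11.0]
opening: 0.184
finger_force: 18.7
```

```bash
python3 - <<'E'
from h import *
from plant import *
np.set_printoptions(precision=4,suppress=True)
s=get_state();M=Ro.from_quat(s["eef_rot"]).as_matrix();print(s["clock"],s["tool_pos"],s["contact_force"],s["moment"],M[:,1],M[:,2])
E
```

```text
34.4 [0.6062 0.2269 0.024 ] [ 2.3388 -1.8098 10.9698] [-0.5795 -0.5225 -0.0135] [ 0.9999 -0.006   0.0082] [ 0.0082 -0.0001 -1.    ]
```

>>> send_rows --motion '[{"x": 0,"y": -0.3,"z": 0,"rx": 0,"ry": 0,"rz": -0.0097,"jaw": 1},{"x": 0,"y": -0.3,"z": 0,"rx": 0,"ry": 0,"rz": -0.0097,"jaw": 1},{"x": 0,"y": -0.3,"z": 0,"rx": 0,"ry": 0,"rz": -0.0097,"jaw": 1},{"x": 0,"y": -0.3,"z": 0,"rx": 0,"ry": 0,"rz": -0.0097,"jaw": 1},{"x": 0,"y": -0.3,"z": 0,"rx": 0,"ry": 0,"rz": -0.0097,"jaw": 1}]'

```text
clock: 34.9
tool_pos: [0.5919, 0.227, 0.024]
eef_rot: [0.692, 0.722, 0.004, 0.003]
contact_force: [4.1, -1.2, 10.6]
opening: 0.19
finger_force: 18.8
```

>>> send_rows --motion '[{"x": 0,"y": -0.3,"z": 0,"rx": 0,"ry": 0,"rz": -0.0097,"jaw": 1},{"x": 0,"y": -0.3,"z": 0,"rx": 0,"ry": 0,"rz": -0.0097,"jaw": 1},{"x": 0,"y": -0.3,"z": 0,"rx": 0,"ry": 0,"rz": -0.0097,"jaw": 1},{"x": 0,"y": -0.3,"z": 0,"rx": 0,"ry": 0,"rz": -0.0097,"jaw": 1},{"x": 0,"y": -0.3,"z": 0,"rx": 0,"ry": 0,"rz": -0.0097,"jaw": 1}]'

```text
clock: 35.4
tool_pos: [0.5768, 0.2267, 0.0239]
eef_rot: [0.674, 0.738, 0.004, 0.003]
contact_force: [3.6, -0.3, 10.3]
opening: 0.192
finger_force: 18.8
```

>>> send_rows --motion '[{"x": 0,"y": -0.3,"z": 0,"rx": 0,"ry": 0,"rz": -0.0097,"jaw": 1},{"x": 0,"y": -0.3,"z": 0,"rx": 0,"ry": 0,"rz": -0.0097,"jaw": 1},{"x": 0,"y": -0.3,"z": 0,"rx": 0,"ry": 0,"rz": -0.0097,"jaw": 1},{"x": 0,"y": -0.3,"z": 0,"rx": 0,"ry": 0,"rz": -0.0097,"jaw": 1},{"x": 0,"y": -0.3,"z": 0,"rx": 0,"ry": 0,"rz": -0.0097,"jaw": 1}]'

```text
clock: 35.9
tool_pos: [0.5617, 0.2256, 0.0239]
eef_rot: [0.656, 0.755, 0.004, 0.002]
contact_force: [4.2, 0.2, 10.2]
opening: 0.188
finger_force: 18.9
```

>>> send_rows --motion '[{"x": 0,"y": -0.3,"z": 0,"rx": 0,"ry": 0,"rz": -0.0097,"jaw": 1},{"x": 0,"y": -0.3,"z": 0,"rx": 0,"ry": 0,"rz": -0.0097,"jaw": 1},{"x": 0,"y": -0.3,"z": 0,"rx": 0,"ry": 0,"rz": -0.0097,"jaw": 1},{"x": 0,"y": -0.2,"z": 0,"rx": 0,"ry": 0,"rz": -0.0065,"jaw": 1},{"x": 0,"y": -0.1,"z": 0,"rx": 0,"ry": 0,"rz": 0,"jaw": 1}]'

```text
clock: 36.4
tool_pos: [0.5496, 0.2243, 0.0238]
eef_rot: [0.642, 0.766, 0.004, 0.002]
contact_force: [4.0, 1.8, 9.1]
opening: 0.192
finger_force: 18.9
```

```bash
python3 - <<'E'
from h import *
from plant import *
np.set_printoptions(precision=4,suppress=True)
s=get_state();M=Ro.from_quat(s["eef_rot"]).as_matrix();print(s["clock"],s["tool_pos"],s["contact_force"],s["moment"],M[:,1],M[:,2],s["q"])
T=snapshot("top");h=cv2.cvtColor(T["img"],cv2.COLOR_RGB2HSV);dk=(h[...,1]<110)&(h[...,2]<95)
for u in (215,222,228,254,262,270,278,290):
    v=np.where(dk[150:205,u])[0]+150
    if len(v):
        g=np.split(v,np.where(np.diff(v)>1)[0]+1);print(u,[(a[0],a[-1],np.round(onz(T,(u,(a[0]+a[-1])/2),.032)[:2],4).tolist()) for a in g])
cv2.imwrite("pics/t7.png",cv2.resize(T["img"][105:235,155:385,::-1],None,fx=3.4,fy=3.4,interpolation=cv2.INTER_CUBIC))
E
```

```text
36.4 [0.5496 0.2243 0.0238] [3.9658 1.7726 9.1202] [ 0.1358 -0.6349 -0.0769] [0.9846 0.1746 0.009 ] [ 0.0085  0.0037 -1.    ] [ 0.0244  1.1616 -0.9331  1.7761  1.2203  0.903  -1.3203]
215 [(np.int64(150), np.int64(164), [0.6479, 0.1561]), (np.int64(172), np.int64(172), [0.6076, 0.1527]), (np.int64(187), np.int64(192), [0.5611, 0.1488])]
222 [(np.int64(153), np.int64(153), [0.6599, 0.1388]), (np.int64(156), np.int64(156), [0.6518, 0.1381]), (np.int64(162), np.int64(162), [0.6356, 0.1368]), (np.int64(164), np.int64(173), [0.6181, 0.1354]), (np.int64(186), np.int64(191), [0.5649, 0.131])]
228 [(np.int64(173), np.int64(173), [0.6071, 0.1189]), (np.int64(175), np.int64(175), [0.6017, 0.1184]), (np.int64(185), np.int64(190), [0.5686, 0.1158])]
254 [(np.int64(182), np.int64(187), [0.5808, 0.0495])]
262 [(np.int64(150), np.int64(159), [0.6626, 0.0342]), (np.int64(162), np.int64(162), [0.6423, 0.0328]), (np.int64(168), np.int64(168), [0.6262, 0.0318]), (np.int64(171), np.int64(171), [0.6182, 0.0312]), (np.int64(174), np.int64(174), [0.6101, 0.0307]), (np.int64(177), np.int64(177), [0.6021, 0.
[... 834 characters left out ...]
 np.int64(195), [0.5571, -0.014]), (np.int64(200), np.int64(200), [0.544, -0.0148]), (np.int64(204), np.int64(204), [0.5335, -0.0155])]
290 [(np.int64(150), np.int64(164), [0.6606, -0.0392]), (np.int64(166), np.int64(167), [0.635, -0.0406]), (np.int64(170), np.int64(170), [0.6255, -0.0412]), (np.int64(172), np.int64(172), [0.6202, -0.0415]), (np.int64(183), np.int64(183), [0.5908, -0.0431]), (np.int64(188), np.int64(188), [0.5776, -0.0438]), (np.int64(190), np.int64(190), [0.5723, -0.0441]), (np.int64(194), np.int64(195), [0.5604, -0.0448]), (np.int64(198), np.int64(198), [0.5512, -0.0453]), (np.int64(201), np.int64(201), [0.5434, -0.0457]), (np.int64(203), np.int64(204), [0.5368, -0.0461])]
```

>>> send_rows --motion '[{"x": 0,"y": -0.2,"z": 0,"rx": 0,"ry": 0,"rz": -0.0065,"jaw": 1},{"x": 0,"y": -0.2,"z": 0,"rx": 0,"ry": 0,"rz": -0.0065,"jaw": 1},{"x": 0,"y": -0.1,"z": 0,"rx": 0,"ry": 0,"rz": 0,"jaw": 1},{"x": 0,"y": 0,"z": -0.05,"rx": 0,"ry": 0.001,"rz": 0,"jaw": 1},{"x": 0,"y": 0,"z": -0.1,"rx": 0,"ry": 0.003,"rz": 0,"jaw": 1}]'

```text
clock: 36.95
tool_pos: [0.5446, 0.2237, 0.0253]
eef_rot: [0.637, 0.771, 0.005, 0.0]
contact_force: [3.0, 2.3, 8.1]
opening: 0.192
finger_force: 18.9
```

>>> send_rows --motion '[{"x": 0,"y": 0,"z": -0.2,"rx": 0,"ry": 0.0065,"rz": 0,"jaw": 1},{"x": 0,"y": 0,"z": -0.2,"rx": 0,"ry": 0.0065,"rz": 0,"jaw": 1},{"x": 0,"y": 0,"z": -0.2,"rx": 0,"ry": 0.0065,"rz": 0,"jaw": 1},{"x": 0,"y": 0,"z": -0.2,"rx": 0,"ry": 0.0065,"rz": 0,"jaw": 1},{"x": 0,"y": 0,"z": -0.2,"rx": 0,"ry": 0.0065,"rz": 0,"jaw": 1}]'

```text
clock: 37.45
tool_pos: [0.5441, 0.2244, 0.0354]
eef_rot: [0.637, 0.771, 0.016, -0.013]
contact_force: [3.1, 3.0, 8.1]
opening: 0.192
finger_force: 19.0
```

```bash
python3 - <<'E'
from h import *
from plant import *
np.set_printoptions(precision=4,suppress=True)
s=get_state();M=Ro.from_quat(s["eef_rot"]).as_matrix();print(s["clock"],s["tool_pos"],s["contact_force"],s["moment"],M[:,1],M[:,2])
E
```

```text
37.45 [0.5441 0.2244 0.0354] [3.1322 2.9985 8.076 ] [ 0.5268 -0.3477 -0.0621] [0.9821 0.188  0.0084] [ 0.0005  0.042  -0.9991]
```

>>> send_rows --motion '[{"x": 0,"y": 0,"z": -0.25,"rx": 0,"ry": 0.008,"rz": 0,"jaw": 1},{"x": 0,"y": 0,"z": -0.25,"rx": 0,"ry": 0.008,"rz": 0,"jaw": 1},{"x": 0,"y": 0,"z": -0.25,"rx": 0,"ry": 0.008,"rz": 0,"jaw": 1},{"x": 0,"y": 0,"z": -0.25,"rx": 0,"ry": 0.008,"rz": 0,"jaw": 1},{"x": 0,"y": 0,"z": -0.25,"rx": 0,"ry": 0.008,"rz": 0,"jaw": 1}]'

```text
clock: 37.95
tool_pos: [0.5439, 0.2248, 0.0482]
eef_rot: [0.636, 0.77, 0.03, -0.029]
contact_force: [1.7, 4.2, 7.4]
opening: 0.191
finger_force: 19.1
```

>>> send_rows --motion '[{"x": 0,"y": 0,"z": -0.2,"rx": 0,"ry": 0.0065,"rz": 0,"jaw": 1},{"x": 0,"y": 0,"z": -0.2,"rx": 0,"ry": 0.0065,"rz": 0,"jaw": 1},{"x": 0,"y": 0,"z": -0.2,"rx": 0,"ry": 0.0065,"rz": 0,"jaw": 1},{"x": 0,"y": 0,"z": -0.2,"rx": 0,"ry": 0.0065,"rz": 0,"jaw": 1},{"x": 0,"y": 0,"z": -0.2,"rx": 0,"ry": 0.0065,"rz": 0,"jaw": 1}]'

```text
clock: 38.45
tool_pos: [0.5428, 0.2244, 0.0576]
eef_rot: [0.635, 0.77, 0.04, -0.043]
contact_force: [0.6, 7.7, 0.3]
opening: 0.191
finger_force: 19.8
```

>>> send_rows --motion '[{"x": 0.05,"y": 0,"z": 0,"rx": 0,"ry": 0,"rz": 0,"jaw": 1},{"x": 0.05,"y": 0,"z": 0,"rx": 0,"ry": 0,"rz": 0,"jaw": 1},{"x": 0.05,"y": 0,"z": 0,"rx": 0,"ry": 0,"rz": 0,"jaw": 1},{"x": 0.05,"y": 0,"z": 0,"rx": 0,"ry": 0,"rz": 0,"jaw": 1},{"x": 0,"y": 0,"z": 0,"rx": 0,"ry": 0,"rz": 0,"jaw": 1}]'

```text
clock: 38.95
tool_pos: [0.5422, 0.2244, 0.0568]
eef_rot: [0.636, 0.77, 0.038, -0.042]
contact_force: [0.4, 5.9, 1.9]
opening: 0.193
finger_force: 19.6
```

```bash
python3 - <<'E'
from h import *
from plant import *
np.set_printoptions(precision=4,suppress=True)
s=get_state();M=Ro.from_quat(s["eef_rot"]).as_matrix();print(s["clock"],s["tool_pos"],s["contact_force"],s["moment"],M[:,2])
E
```

```text
38.95 [0.5422 0.2244 0.0568] [0.4257 5.8583 1.8789] [ 0.921  -0.1916 -0.0889] [-0.0166  0.1114 -0.9936]
```

>>> send_rows --motion '[{"x": 0.08,"y": 0,"z": -0.05,"rx": 0,"ry": 0,"rz": 0,"jaw": 1},{"x": 0.08,"y": 0,"z": -0.05,"rx": 0,"ry": 0,"rz": 0,"jaw": 1},{"x": 0.08,"y": 0,"z": -0.05,"rx": 0,"ry": 0,"rz": 0,"jaw": 1},{"x": 0.08,"y": 0,"z": 0,"rx": 0,"ry": 0,"rz": 0,"jaw": 1},{"x": 0,"y": 0,"z": 0,"rx": 0,"ry": 0,"rz": 0,"jaw": 1}]'

```text
clock: 39.45
tool_pos: [0.5409, 0.2241, 0.0575]
eef_rot: [0.636, 0.77, 0.035, -0.041]
contact_force: [2.2, 2.8, 1.3]
opening: 0.188
finger_force: 19.7
```

```bash
python3 - <<'E'
from h import *
from plant import *
np.set_printoptions(precision=4,suppress=True)
s=get_state();M=Ro.from_quat(s["eef_rot"]).as_matrix();print(s["clock"],s["tool_pos"],s["contact_force"],s["moment"],M[:,2])
E
```

```text
39.45 [0.5409 0.2241 0.0575] [2.1925 2.7854 1.332 ] [ 0.3645 -0.3537 -0.0056] [-0.0185  0.1051 -0.9943]
```

>>> send_rows --motion '[{"x": 0.03,"y": 0,"z": -0.08,"rx": 0,"ry": 0.003,"rz": 0,"jaw": 1},{"x": 0.03,"y": 0,"z": -0.08,"rx": 0,"ry": 0.003,"rz": 0,"jaw": 1},{"x": 0.03,"y": 0,"z": -0.08,"rx": 0,"ry": 0.003,"rz": 0,"jaw": 1},{"x": 0.03,"y": 0,"z": -0.08,"rx": 0,"ry": 0.003,"rz": 0,"jaw": 1},{"x": 0,"y": 0,"z": 0,"rx": 0,"ry": 0,"rz": 0,"jaw": 1}]'

```text
clock: 39.95
tool_pos: [0.5404, 0.2241, 0.0604]
eef_rot: [0.636, 0.769, 0.038, -0.045]
contact_force: [1.2, -0.1, -1.0]
opening: 0.188
finger_force: 19.9
```

```bash
python3 - <<'E'
from h import *
from plant import *
np.set_printoptions(precision=4,suppress=True)
s=get_state();M=Ro.from_quat(s["eef_rot"]).as_matrix();print(s["clock"],s["tool_pos"],s["contact_force"],s["moment"],M[:,2])
E
```

```text
39.95 [0.5404 0.2241 0.0604] [ 1.1774 -0.0561 -1.0213] [-0.2672 -0.2031  0.0465] [-0.0218  0.1155 -0.9931]
```

>>> send_rows --motion '[{"x": 0,"y": 0,"z": 0,"rx": 0,"ry": 0,"rz": 0,"jaw": 1.9},{"x": 0,"y": 0,"z": 0,"rx": 0,"ry": 0,"rz": 0,"jaw": 2.4},{"x": 0,"y": 0,"z": 0,"rx": 0,"ry": 0,"rz": 0,"jaw": 3.2},{"x": 0,"y": 0,"z": 0,"rx": 0,"ry": 0,"rz": 0,"jaw": 4},{"x": 0,"y": 0,"z": 0,"rx": 0,"ry": 0,"rz": 0,"jaw": 5}]'

```text
clock: 40.45
tool_pos: [0.5402, 0.2255, 0.0609]
eef_rot: [0.636, 0.77, 0.039, -0.046]
contact_force: [-0.2, 0.5, 0.1]
opening: 0.52
finger_force: 0.0
```

>>> send_rows --motion '[{"x": 0,"y": 0,"z": -0.5,"rx": 0,"ry": 0,"rz": 0,"jaw": 5},{"x": 0,"y": 0,"z": -1.5,"rx": 0,"ry": 0,"rz": 0,"jaw": 5},{"x": 0,"y": 0,"z": -3,"rx": 0,"ry": 0,"rz": 0,"jaw": 5},{"x": 0,"y": 0,"z": -3,"rx": 0,"ry": 0,"rz": 0,"jaw": 5},{"x": 0,"y": 0,"z": -3,"rx": 0,"ry": 0,"rz": 0,"jaw": 5}]'

```text
clock: 40.95
tool_pos: [0.5427, 0.2125, 0.1725]
eef_rot: [0.636, 0.77, 0.039, -0.046]
contact_force: [0.7, -0.5, -0.5]
opening: 0.564
finger_force: 0.0
```

>>> send_rows --motion '[{"x": 0,"y": 0,"z": -3,"rx": 0,"ry": 0,"rz": 0,"jaw": 5},{"x": 0,"y": 0,"z": -2,"rx": 0,"ry": 0,"rz": 0,"jaw": 5},{"x": 0,"y": 0,"z": 0,"rx": 0,"ry": 0,"rz": 0,"jaw": 5},{"x": 0,"y": 0,"z": 0,"rx": 0,"ry": 0,"rz": 0,"jaw": 5},{"x": 0,"y": 0,"z": 0,"rx": 0,"ry": 0,"rz": 0,"jaw": 5}]'

```text
clock: 41.45
tool_pos: [0.5434, 0.206, 0.2189]
eef_rot: [0.636, 0.77, 0.038, -0.046]
contact_force: [0.6, -0.9, 0.2]
opening: 0.566
finger_force: 0.0
```

```bash
python3 - <<'E'
from h import *
from plant import *
s=get_state();print(s["clock"],s["tool_pos"],s["contact_force"])
for n in("scene","top"):
    d=snapshot(n);np.savez(f"pics/{n}9.npz",**{k:np.array(v) for k,v in d.items()})
A=np.load("pics/scene9.npz")["img"][140:300,185:345,::-1];B=np.load("pics/top9.npz")["img"][130:250,160:380,::-1]
A=cv2.resize(A,(400,400),interpolation=cv2.INTER_CUBIC);B=cv2.resize(B,(400,218),interpolation=cv2.INTER_CUBIC)
C=np.load("pics/scene9.npz")["img"][180:220,190:260,::-1];C=cv2.resize(C,(318,182),interpolation=cv2.INTER_CUBIC)
W=np.zeros((400,800,3),np.uint8);W[:,:400]=A;W[:218,400:]=B;W[218:,400:718]=C
cv2.imwrite("pics/f9.png",W)
E
```

```text
41.45 [0.54337981 0.20603329 0.21894689] [ 0.61794408 -0.85878118  0.17729029]
```

View pics/f9.png

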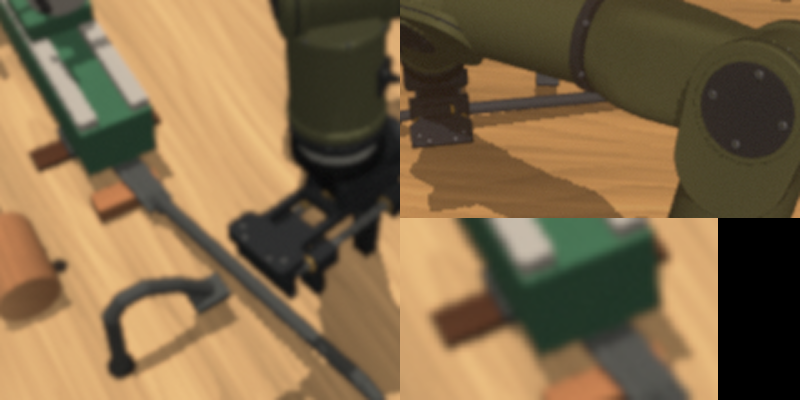

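The picture shows the strip sticking out on both sides of the foot at about (50,152) and (155,120). The bar lies loose beside the holdfast pad at about (210,290), and the gripper is clear.

```bash
python3 -c "
from plant import *
print(finish_job())"
```

```text
the job is handed in; nothing more can be done
None
```

The job is handed in at about 41 s: the lathe's tail foot should be resting on the packing strip, which sticks out on both sides, and the bar lies loose and clear of the holdfast; before insertion the strip's end briefly pressed the side of the foot with about 6 N, and I backed it off.

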